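Put the pile of sharpening stones into their trays

TASK

The carver's four sharpening stones are piled on one another. Take the pile apart and lay each stone flat, down on the floor of the wooden tray that is made for it: every tray's pocket has the shape of its stone and is only a little larger. Set the stones down rather than dropping them, and leave the mallet and the oil bottle where they are.

Things in the scene. Friction and masses are not known exactly. Their poses are not given: they have to be found in the camera images.
- stone_large: Grey rectangular sharpening stone, 160 x 60 x 26 mm (along its x, y, z), about 600 g, the longest; lies on the bench at the bottom of the pile, its top at 26 mm. Origin: centre of its underside; x along its length, z up. Either end may point either way in its tray.
- stone_medium: Grey rectangular sharpening stone, 120 x 50 x 24 mm (along its x, y, z), about 340 g, second in the pile, lying on the large stone, turned a little differently. Origin: centre of its underside; x along its length, z up. Either end may point either way in its tray.
- stone_small: Grey rectangular sharpening stone, 84 x 40 x 22 mm (along its x, y, z), about 170 g, third in the pile, lying on the medium stone. Origin: centre of its underside; x along its length, z up. Either end may point either way in its tray.
- stone_round: Grey round sharpening stone, an upright disc 36 mm in diameter and 24 mm high, about 55 g, on top of the pile, whose top is at 96 mm. Origin: centre of its underside; z up. Its turn about z does not matter.
- tray_large: Low wooden tray for the large stone, fixed to the bench: rectangular pocket 174 x 74 mm (along its x, y) with its floor 12 mm above the bench, all round it a lip 10 mm wide and 6 mm higher than the floor (top at 18 mm); outside 194 x 94 mm. The longest of the trays. Origin: centre of its underside, at bench level; x along its length, z up.
- tray_medium: Low wooden tray for the medium stone, fixed to the bench: rectangular pocket 134 x 64 mm (along its x, y) with its floor 12 mm above the bench, all round it a lip 10 mm wide and 6 mm higher than the floor (top at 18 mm); outside 154 x 84 mm. The middle one of the three rectangular trays. Origin: centre of its underside, at bench level; x along its length, z up.
- tray_small: Low wooden tray for the small stone, fixed to the bench: rectangular pocket 98 x 54 mm (along its x, y) with its floor 12 mm above the bench, all round it a lip 10 mm wide and 6 mm higher than the floor (top at 18 mm); outside 118 x 74 mm. The shortest of the three rectangular trays. Origin: centre of its underside, at bench level; x along its length, z up.
- tray_round: Low round wooden dish for the round stone, 72 mm across outside, fixed to the bench: round pocket 50 mm in diameter with its floor 12 mm above the bench, inside a lip that rises 6 mm above the floor (top at 18 mm). Origin: centre of its underside, at bench level; z up.
- mallet: Wooden carver's mallet lying on the bench beyond the work, loose, about 260 mm long along its y and up to 86 mm thick: head of 110 mm from its origin to +y, handle of about 150 mm to -y. Origin: at bench level under the joint of head and handle. To be left alone.
- oil_bottle: Small amber bottle of honing oil, standing loose, 48 mm in diameter and 115 mm high. Origin: centre of its underside. To be left alone.
Not all that is in view belongs to the job. Leave any pink or yellow look-alike of the stone_large alone.

How it is judged:
By the outcome, as a careful person would: the job done as asked, in the order asked, and still so for the second after the job is handed in, with the robot touching nothing.
It also fails if it takes over 120 s, if anything falls off the work surface, if the arm or the gripper's body presses on something with over 40 N, if the wrist force passes 120 N, or if a joint passes its speed limit or range.

ROBOT

A 6-joint arm with a two-finger parallel gripper is mounted at the origin on the work surface. World frame = base frame: x ahead of the robot, y to its left, z up, the work surface at z = 0. Lengths are in m, angles in rad, forces in N, time in s.
With the tool pointing down it reaches from about 0.225 to 0.875 m from the base axis. Payload 3.4 kg.
Tool frame: the origin (TCP) lies at the very end of the fingers, on their centre line; the grasp point (between the pads) lies behind it (manip.grasp_offset is the z of the grasp point in the tool frame, in m); z points along the fingers, y is the line along which they close (so a half turn about z gives the same grasp; the last joint's range is limited). The gripper opens to 85 mm and grips with 20 to 120 N. Pads are 22 mm wide; open, the fingers measure 114 mm over their backs; the gripper's body (76 mm by 85 mm) begins 54 mm behind the grasp point. The pads swing forward as they close: fully open they stand 13 mm farther back than shut.
Start: joints at [1.163, 0.276, 1.505, -0, 1.361, -0.121], TCP at [0.163, 0.552, 0.231] pointing down, gripper open.
Joint ranges: [-2.89, 2.89], [-0.75, 2.08], [0.22, 2.7], [-1.18, 4.32], [0.11, 2.71], [-2.7, 2.7]. Speed limits (rad/s): [2.57, 2.57, 3.14, 3.14, 3.14, 3.14].

INTERFACE

Orientations are given as a unit quaternion [w, x, y, z].
In Python, from rig import manip gives the robot as it stands.
- The arm moves only by the shell command python3 -m pendant 'ROWS' [FORCE]. ROWS is JSON, a list of rows, each an object of numbers: "dx", "dy", "dz": the shift along the tool's x, y, z in m; "rx", "ry", "rz": the turn, a rotation vector about the tool's x, y, z in degrees; "hand": the finger opening in m, from 0 to 0.0854. In form: [{"dx": .., "dy": .., "dz": .., "rx": .., "ry": .., "rz": .., "hand": ..}, ...]. A call has 1 to 12 rows; each row shifts and turns the commanded pose from where the row before left it, along the tool's axes as they then stand; what a row does not reach is not made up. A row lasts 1/12 s, in which the tool goes at most 41.7 mm and 7.16 degrees, less where a joint would pass 70% of its speed; a pose out of reach is approached as far as the arm can. A call is refused whole if a number of a shift passes 0.0417 or a number of a turn 7.16, either way. A call with a gripper value outside its range is refused whole. The fingers move at their own pace and stop on an object; FORCE is the grip in N (left out, the last holds). Time passes only in rows, so rows that do not move let the fingers close. It gives the time, the measured TCP pose, the force, the opening and the grip force at its end, in the units of the state.
- manip.get_state(): the state, without advancing time (a new reading comes with each control period).
- manip.get_image(name): name is "scene" or "top" or "wrist"; returns a dict with "frame" (480x640x3 uint8, red, green, blue), "fx", "fy", "cx", "cy" (pixels), "position" and "attitude" of the camera in the world; the wrist camera has in their place "mount" (4x4, takes a point from camera to tool coordinates, whose origin is the TCP and whose axes are the flange's). Camera axes: x right, y up, looking along -z (the intrinsics and any distortion apply to the point x, -y, -z); pixel columns grow to the right and rows downward; lengths in m; the calibration is good to about 2 mm. A picture is of the moment at which its call begins: read the wrist's pose just before it. There is no depth.
- manip.sign_off(): hands the job in; it is judged then, once.
The state is a dict: "clock": time; "qpos": joint angles; "qd": joint speeds; "effort": joint torques, N m; "position": TCP position; "ee_rot": TCP orientation; "contact_force": force on the tool from outside, world axes, zero at the start; "moment": the same for the moment, N m; "width": finger opening in m; "gripper_force": force on a finger pad.
Only numpy, scipy, OpenCV 4.12 (cv2) and the standard library are available. Lean on these libraries where they do the work, as an engineer would, in place of code of your own. Each camera call takes 0.05 s, during which the arm holds its last target. There are 200 camera calls.

## Working session

There is one attempt and no reset: what is moved stays moved. The work goes in short steps, Python scripts to look and compute and a shell command to move; the robot and the scene stay as the last step left them, time stands still between calls to the robot, and variables do not carry over. Pictures are saved under pics/ and viewed, at most 18 in all, crops included, and the job is handed in when it is done.

```bash
mkdir -p pics; ls; python3 - <<'E'
from rig import manip
import cv2,json,numpy as np
s=manip.get_state();print(s, manip.grasp_offset)
for n in("top","scene"):
    d=manip.get_image(n);cv2.imwrite(f"pics/{n}0.png",d["frame"][...,::-1]);print({k:v for k,v in d.items() if k!="frame"})
E
```

```text
pics
{'clock': 0.0, 'qpos': array([ 1.16300634e+00,  2.76612458e-01,  1.50614239e+00, -3.37271503e-05,
        1.36069821e+00, -1.21064370e-01]), 'qd': array([ 2.28935504e-03,  2.61751843e-04,  5.32791027e-04, -2.18361103e-05,
        1.26290620e-03, -9.27831871e-04]), 'effort': array([ 5.28967503e-04, -4.16783845e+01, -2.45805538e+01,  9.25563609e-05,
        1.12081561e-02,  1.15265672e-05]), 'position': array([0.16245701, 0.55101771, 0.23042607]), 'ee_rot': array([-2.27198364e-04,  1.42868668e-01,  9.89741218e-01, -9.02181702e-04]), 'contact_force': array([-0.01317751, -0.15623285,  0.03084446]), 'moment': array([-0.00267968, -0.01190877,  0.00404796]), 'gripper_force': 0.0, 'width': 0.08529776668584502} -0.0187
{'fx': 517.443653488766, 'fy': 517.443653488766, 'cx': 311.9620003487715, 'cy': 238.93096654992848, 'position': array([0.40732854, 0.08193531, 1.22852552]), 'attitude': array([ 0.7081196 ,  0.03736232, -0.03309269, -0.70432632])}
{'fx': 529.0519392029012, 'fy': 529.0519392029012, 'cx': 320.08543632659706, 'cy': 233.25331654329474, 'position': array([ 1.37634734, -0.55085181,  0.94234603]), 'attitude': array([0.80615924, 0.38503195, 0.20129369, 0.40166967])}
```

View pics/top0.png

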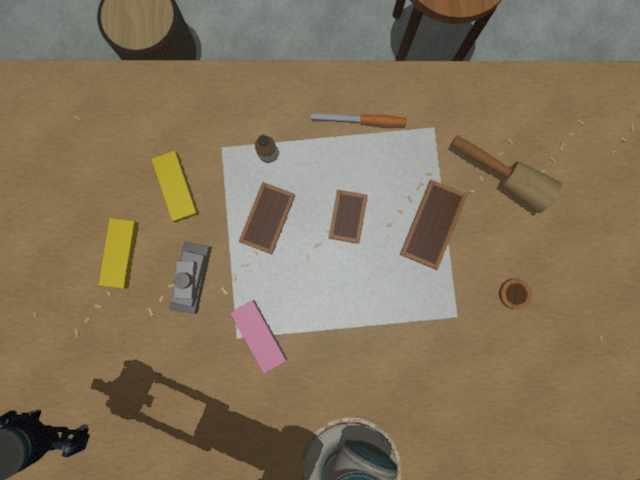

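View pics/scene0.png

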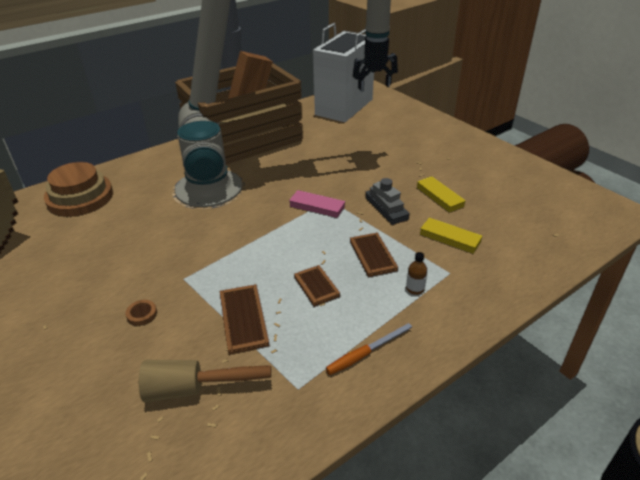

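The top view shows the grey pile at (189,278), with trays at (267,218) medium, (348,216) small, (434,225) large and (516,293) round. The yellow blocks (174,186) and (118,253) and the pink one (259,337) are look-alikes. Only the grey stack at (189,278) fits "grey, piled", so I'll confirm it in one enlarged crop.

```bash
cat > h.py <<'E'
from rig import manip
import cv2,numpy as np
from scipy.spatial.transform import Rotation as R
def rot(q): return R.from_quat(np.r_[q[1:],q[0]])
def cam(n):
    s=manip.get_state(); d=manip.get_image(n)
    if n=="wrist":
        T=np.eye(4);T[:3,:3]=rot(s["ee_rot"]).as_matrix();T[:3,3]=s["position"];T=T@np.array(d["mount"])
        d["P"],d["Rm"]=T[:3,3],T[:3,:3]
    else: d["P"],d["Rm"]=d["position"],rot(d["attitude"]).as_matrix()
    return d
def px2w(d,uv,z):
    uv=np.atleast_2d(uv).astype(float)
    r=np.c_[(uv[:,0]-d["cx"])/d["fx"],-(uv[:,1]-d["cy"])/d["fy"],-np.ones(len(uv))]@d["Rm"].T
    return (d["P"]+r*((z-d["P"][2])/r[:,2])[:,None])[:,:2]
def w2px(d,p):
    c=(np.atleast_2d(p)-d["P"])@d["Rm"]
    return np.c_[d["cx"]+d["fx"]*c[:,0]/-c[:,2],d["cy"]-d["fy"]*c[:,1]/-c[:,2]]
def rect(c):  # world points -> centre, long,short, angle deg of long axis
    (x,y),(a,b),t=cv2.minAreaRect((np.array(c)*1000).astype(np.float32))
    if b>a: a,b,t=b,a,t+90
    return np.round([x/1000,y/1000],4),round(a),round(b),round((t+90)%180-90,1)
E
python3 - <<'E'
from h import *
d=cam("top");f=d["frame"]
print(d.keys())
hsv=cv2.cvtColor(f,cv2.COLOR_RGB2HSV)
for n,(x0,y0,x1,y1) in dict(med=(230,175,305,262),small=(322,182,378,252),large=(393,172,475,278)).items():
    c=f[y0:y1,x0:x1].astype(int); m=((c[...,0]-c[...,2]>22)&(c.max(2)<150)).astype(np.uint8)
    k=cv2.findContours(m,cv2.RETR_EXTERNAL,cv2.CHAIN_APPROX_NONE)[0];k=max(k,key=cv2.contourArea)[:,0]+[x0,y0]
    print(n,rect(px2w(d,k,.018)))
def crop(x0,y0,x1,y1,s): return cv2.resize(f[y0:y1,x0:x1],None,fx=s,fy=s,interpolation=cv2.INTER_CUBIC)
a=crop(160,232,220,322,6);b=crop(494,271,538,316,12)[:540,:432]
cv2.imwrite("pics/crop1.png",np.hstack([a,b[:540]])[...,::-1])
E
```

```text
dict_keys(['frame', 'fx', 'fy', 'cx', 'cy', 'position', 'attitude', 'P', 'Rm'])
med (array([0.5786, 0.1969]), 153, 84, -20.4)
small (array([0.5833, 0.0059]), 118, 74, -9.9)
large (array([ 0.5671, -0.2063]), 251, 171, -1.5)
```

View pics/crop1.png

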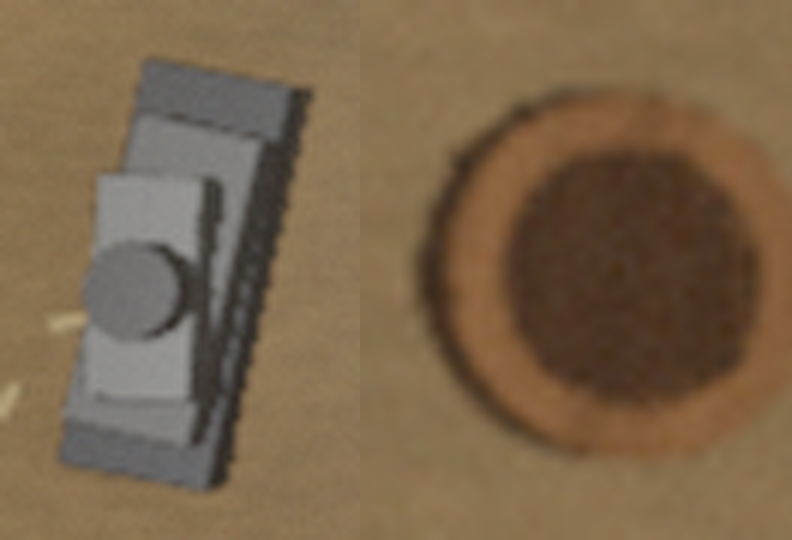

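The crop confirms it: a disc centred at about (182,280) sits on the small, medium and large grey stones. The round dish is centred at about (516.3,293.8). Now the stone poses.

```bash
cat >> h.py <<'E'
def goal(x,y,z,ang):
    "ang: world angle (deg) of the stone's LONG axis; fingers close across it. Turn first, then shift."
    s=manip.get_state();M=rot(s["ee_rot"]);m=M.as_matrix()
    cur=np.degrees(np.arctan2(m[1,1],m[0,1])); dy=(ang+90-cur+90)%180-90
    G=R.from_euler("z",dy,degrees=True)*M
    # also level the tool
    g=G.as_matrix(); Y=np.array([np.cos(np.radians(cur+dy)),np.sin(np.radians(cur+dy)),0]);Z=np.array([0,0,-1.]);X=np.cross(Y,Z)
    G=np.c_[X,Y,Z]; rv=np.degrees(R.from_matrix(m.T@G).as_rotvec())
    dd=G.T@(np.array([x,y,z])-s["position"])
    print("turn",np.round(rv,2),"shift mm",np.round(dd*1000,1),"pos",np.round(s["position"],4),"q6",round(s["qpos"][5],2),"t",round(s["clock"],1),"F",np.round(s["contact_force"],1),"w",round(s["width"],4))
E
python3 - <<'E'
from h import *
d=cam("top");f=d["frame"].astype(int)
P=lambda u,v:(160+(u+.5)/6-.5,232+(v+.5)/6-.5)
for n,z,c in (("large",.026,[(146,60),(297,90),(213,488),(62,462)]),("med",.05,[(145,115),(266,142),(190,445),(65,415)]),("small",.072,[(98,175),(206,178),(192,402),(85,398)])):
    print(n,rect(px2w(d,[P(*k) for k in c],z)))
print("round",px2w(d,P(133,291),.096),"dish",px2w(d,(516.3,293.8),.018))
for n,(x0,y0,x1,y1) in dict(med=(230,175,305,262),small=(322,182,378,252),large=(393,172,475,278)).items():
    m=(f[y0:y1,x0:x1,0]<95).astype(np.uint8); m=cv2.morphologyEx(m,cv2.MORPH_OPEN,np.ones((3,3)))
    k=max(cv2.findContours(m,cv2.RETR_EXTERNAL,cv2.CHAIN_APPROX_NONE)[0],key=cv2.contourArea)[:,0]+[x0,y0]
    print(n,"floor",rect(px2w(d,k,.012)))
r=px2w(d,P(133,291),.096)[0];goal(r[0],r[1],.2,-10)
E
```

```text
large (array([0.4368, 0.373 ]), 158, 60, -10.1)
med (array([0.4345, 0.3723]), 117, 49, -13.0)
small (array([0.4305, 0.3748]), 83, 40, -1.8)
round [[0.42874625 0.37316524]] dish [[ 0.40279019 -0.38544194]]
med floor (array([0.5802, 0.1984]), 133, 64, -20.7)
small floor (array([0.5847, 0.0053]), 96, 52, -9.6)
large floor (array([ 0.5667, -0.1988]), 173, 73, -22.5)
turn [-0.06 -0.01 -6.43] shift mm [-293.  -129.2   30.8] pos [0.1626 0.5512 0.2308] q6 -0.12 t 0.2 F [-0.4  0.  -0.2] w 0.0855
```

```bash
python3 -m pendant '[{"rz":-6.4},{"dx":-0.036,"dy":-0.016},{"dx":-0.036,"dy":-0.016},{"dx":-0.036,"dy":-0.016},{"dx":-0.036,"dy":-0.016},{"dx":-0.036,"dy":-0.016},{"dx":-0.036,"dy":-0.016},{"dx":-0.036,"dy":-0.016},{"dx":-0.036,"dy":-0.016},{},{}]' 40
python3 - <<'E'
from h import *
d=cam("wrist");goal(.4287,.3732,.15,-10)
cv2.imwrite("pics/w1.png",d["frame"][...,::-1]);print(d.keys(),w2px(d,[[.4287,.3732,.096],[.4305,.3748,.072]]))
E
```

```text
turn [-0.05 -0.01 -6.43] shift mm [-293.  -129.2   80.9] pos [0.1626 0.5513 0.2309] q6 -0.12 t 0.2 F [ 0.7 -0.2  0.3] w 0.0855
dict_keys(['frame', 'fx', 'fy', 'cx', 'cy', 'mount', 'P', 'Rm']) [[221.28509967 530.40777545]
 [229.05597843 507.96822823]]invalid input
```

View pics/w1.png

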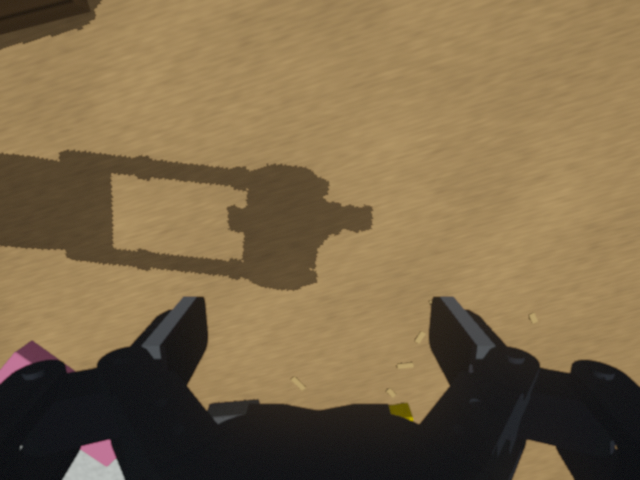

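The move was refused, probably for the empty rows. This wrist view only shows bench with the fingers at the bottom of the frame.

```bash
python3 -m pendant '[{"rz":-6.4},{"dx":-0.036,"dy":-0.016},{"dx":-0.036,"dy":-0.016},{"dx":-0.036,"dy":-0.016},{"dx":-0.036,"dy":-0.016},{"dx":-0.036,"dy":-0.016},{"dx":-0.036,"dy":-0.016},{"dx":-0.036,"dy":-0.016},{"dx":-0.036,"dy":-0.016},{"dz":0},{"dz":0}]' 40
python3 - <<'E'
from h import *
d=cam("wrist");goal(.4287,.3732,.15,-10)
print(w2px(d,[[.4287,.3732,.096],[.4305,.3748,.072]]))
E
```

```text
turn [-0.03 -0.01 -6.43] shift mm [-293.  -129.3   81. ] pos [0.1626 0.5514 0.231 ] q6 -0.12 t 0.3 F [-0.9  0.7 -0.2] w 0.0858
[[221.21080833 530.34321002]
 [228.97969172 507.91260807]]invalid input
```

```bash
python3 -m pendant '[{"dx":0,"dy":0,"dz":0,"rx":0,"ry":0,"rz":-6.4,"hand":0.085}]' 40; echo; python3 -m pendant '[{"dx":-0.036,"dy":-0.016,"hand":0.085}]'; echo;  python3 -m pendant '[{"dx":-0.036,"dy":-0.016,"dz":0,"rx":0,"ry":0,"rz":0,"hand":0.085}]'
```

```text
clock: 0.38
position: [0.1626, 0.5514, 0.2311]
ee_rot: [-0.0, 0.087, 0.996, -0.0]
contact_force: [0.2, -0.5, -0.2]
width: 0.0854
gripper_force: 0.0


clock: 0.47
position: [0.1912, 0.5326, 0.2311]
ee_rot: [-0.002, 0.083, 0.997, 0.002]
contact_force: [0.3, -0.6, 0.4]
width: 0.0851
gripper_force: 0.0invalid input
```

```bash
python3 -m pendant '[{"dx":-0.036,"dy":-0.016,"dz":0,"rx":0,"ry":0,"rz":0,"hand":0.085},{"dx":-0.036,"dy":-0.016,"dz":0,"rx":0,"ry":0,"rz":0,"hand":0.085},{"dx":-0.036,"dy":-0.016,"dz":0,"rx":0,"ry":0,"rz":0,"hand":0.085},{"dx":-0.036,"dy":-0.016,"dz":0,"rx":0,"ry":0,"rz":0,"hand":0.085},{"dx":-0.036,"dy":-0.016,"dz":0,"rx":0,"ry":0,"rz":0,"hand":0.085},{"dx":-0.036,"dy":-0.016,"dz":0,"rx":0,"ry":0,"rz":0,"hand":0.085},{"dx":0,"dy":0,"dz":0,"rx":0,"ry":0,"rz":0,"hand":0.085}]'
python3 - <<'E'
from h import *
d=cam("wrist");goal(.4287,.3732,.15,-10)
print(w2px(d,[[.4287,.3732,.096],[.4305,.3748,.072]]));cv2.imwrite("pics/w2.png",d["frame"][...,::-1])
E
```

```text
clock: 1.05
position: [0.3974, 0.3934, 0.2312]
ee_rot: [0.002, 0.09, 0.996, -0.001]
contact_force: [0.3, 0.6, -0.0]
width: 0.0848
gripper_force: 0.0
turn [-0.02  0.06 -0.35] shift mm [-37.6 -15.8  81.1] pos [0.3944 0.3953 0.2311] q6 -0.73 t 1.1 F [-1.4  1.   0.1] w 0.0851
[[299.89567373 270.63530033]
 [303.47203015 262.38013711]]
```

View pics/w2.png

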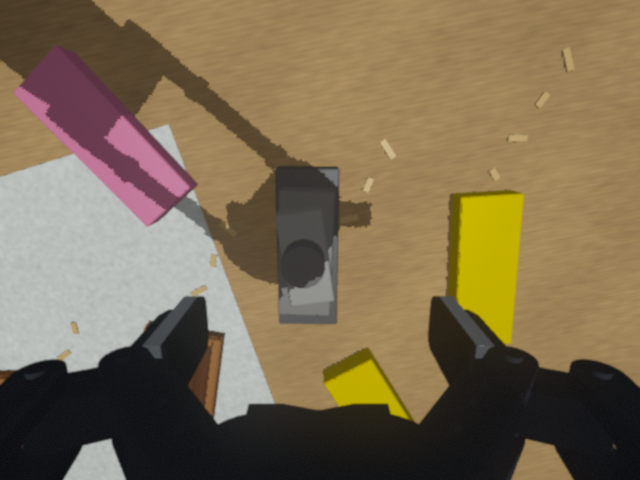

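The disc's top is at about (303,262), a few pixels from where I predicted it.

```bash
python3 - <<'E'
from h import *
d=cam("wrist");print(d["fx"],d["P"])
print(px2w(d,(303,262),.096))
for uv,z in (((276,168),.026),((339,168),.026),((337,323),.026),((280,323),.026)): print(px2w(d,uv,z))
print(rect(np.vstack([px2w(d,u,.026) for u in ((276,168),(339,168),(337,322),(279,323))])))
goal(.4287,.3732,.15,-10)
E
```

```text
371.9049776466409 [0.3263709  0.40790689 0.37355025]
[[0.41841641 0.37916646]]
[[0.34741575 0.36486822]]
[[0.35785919 0.42194864]]
[[0.51336017 0.3938218 ]]
[[0.50274239 0.33582875]]
(array([0.4302, 0.3785]), 158, 60, -10.4)
turn [ 0.   -0.04 -0.23] shift mm [-39.8 -16.6  81.1] pos [0.3924 0.3964 0.2311] q6 -0.73 t 1.1 F [0.1 0.3 0.4] w 0.0853
```

```bash
python3 -m pendant '[{"dx":0,"dy":0,"dz":0,"rx":0,"ry":0,"rz":0,"hand":0.085},{"dx":0,"dy":0,"dz":0,"rx":0,"ry":0,"rz":0,"hand":0.085},{"dx":0,"dy":0,"dz":0,"rx":0,"ry":0,"rz":0,"hand":0.085}]'
python3 - <<'E'
from h import *
d=cam("wrist")
f=d["frame"];goal(.4287,.3732,.15,-10);print(w2px(d,[[.4287,.3732,.096],[.4305,.3748,.072]]))
cv2.imwrite("pics/w3.png",cv2.resize(f[150:345,240:370],None,fx=3,fy=3,interpolation=cv2.INTER_CUBIC)[...,::-1])
E
```

```text
clock: 1.4
position: [0.39, 0.3982, 0.2314]
ee_rot: [-0.0, 0.086, 0.996, 0.0]
contact_force: [-0.1, -0.0, -0.2]
width: 0.085
gripper_force: 0.0
turn [ 0.01 -0.01  0.09] shift mm [-42.3 -17.9  81.4] pos [0.3901 0.3982 0.2314] q6 -0.73 t 1.4 F [ 0.6 -0.2 -0.3] w 0.0848
[[295.08834572 280.91913456]
 [298.92693801 272.12883889]]
```

View pics/w3.png

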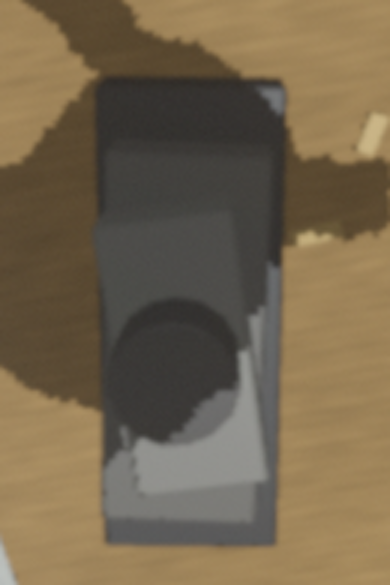

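```bash
python3 - <<'E'
from h import *
d=cam("wrist")
P=lambda c:np.array([(240+(u+.5)/3-.5,150+(v+.5)/3-.5) for u,v in c])
print("round",px2w(d,P([(175,382)]),.096))
print("large",rect(px2w(d,P([(97,80),(286,80),(275,543),(106,543)]),.026)))
print("small",rect(px2w(d,P([(95,228),(231,208),(268,480),(142,495)]),.072)))
print("med",rect(px2w(d,P([(105,145),(272,145),(254,520),(104,520)]),.05)))
goal(.4285,.3741,.125,-10)
E
```

```text
round [[0.42595987 0.37610035]]
large (array([0.4333, 0.3764]), 160, 59, -10.6)
small (array([0.4278, 0.3772]), 83, 38, -2.4)
med (array([0.4305, 0.3757]), 123, 49, -11.8)
turn [ 0.01 -0.    0.08] shift mm [-41.8 -17.  106.4] pos [0.3903 0.3981 0.2314] q6 -0.73 t 1.5 F [-0.1  0.5 -0.3] w 0.0851
```

```bash
python3 -m pendant '[{"dx":-0.02,"dy":-0.0083,"dz":0,"rx":0,"ry":0,"rz":0,"hand":0.085},{"dx":-0.0205,"dy":-0.0083,"dz":0.02,"rx":0,"ry":0,"rz":0,"hand":0.085},{"dx":0,"dy":0,"dz":0.035,"rx":0,"ry":0,"rz":0,"hand":0.085},{"dx":0,"dy":0,"dz":0.035,"rx":0,"ry":0,"rz":0,"hand":0.085},{"dx":0,"dy":0,"dz":0.025,"rx":0,"ry":0,"rz":0,"hand":0.085},{"dx":0,"dy":0,"dz":0.015,"rx":0,"ry":0,"rz":0,"hand":0.085},{"dx":0,"dy":0,"dz":0.01,"rx":0,"ry":0,"rz":0,"hand":0.07},{"dx":0,"dy":0,"dz":0.007,"rx":0,"ry":0,"rz":0,"hand":0.06},{"dx":0,"dy":0,"dz":0.004,"rx":0,"ry":0,"rz":0,"hand":0.05},{"dx":0,"dy":0,"dz":0,"rx":0,"ry":0,"rz":0,"hand":0.045},{"dx":0,"dy":0,"dz":0,"rx":0,"ry":0,"rz":0,"hand":0.045},{"dx":0,"dy":0,"dz":0,"rx":0,"ry":0,"rz":0,"hand":0.045}]'
python3 - <<'E'
from h import *
d=cam("scene");goal(.4273,.3747,.08,-10);f=d["frame"]
cv2.imwrite("pics/s2.png",cv2.resize(f[130:250,330:450],None,fx=5,fy=5,interpolation=cv2.INTER_CUBIC)[...,::-1])
E
```

```text
clock: 2.5
position: [0.429, 0.3745, 0.0815]
ee_rot: [0.001, 0.087, 0.996, 0.001]
contact_force: [-0.1, -0.6, -0.2]
width: 0.0448
gripper_force: 0.0
turn [ 0.1   0.09 -0.03] shift mm [ 1.7 -0.1  1.4] pos [0.4289 0.3745 0.0814] q6 -0.8 t 2.5 F [0.7 0.1 0.2] w 0.0449
```

View pics/s2.png

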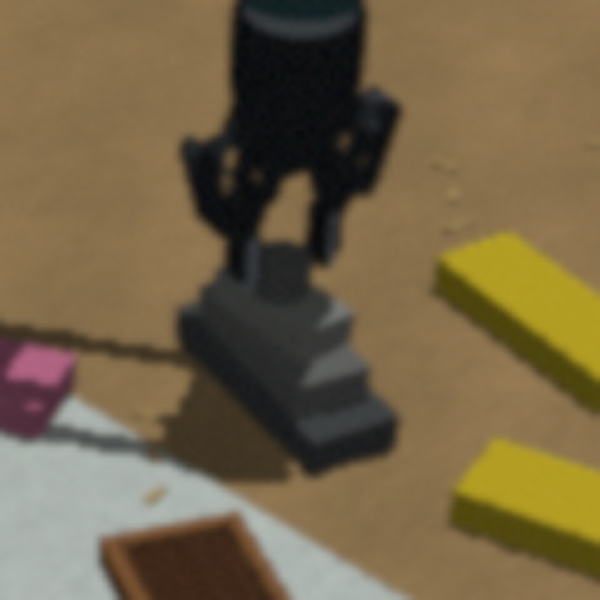

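The fingers straddle only the disc, just above the small stone's top. Close and lift.

```bash
python3 -m pendant '[{"dx":0,"dy":0,"dz":0,"rx":0,"ry":0,"rz":0,"hand":0.038},{"dx":0,"dy":0,"dz":0,"rx":0,"ry":0,"rz":0,"hand":0.03},{"dx":0,"dy":0,"dz":0,"rx":0,"ry":0,"rz":0,"hand":0.03},{"dx":0,"dy":0,"dz":0,"rx":0,"ry":0,"rz":0,"hand":0.03},{"dx":0,"dy":0,"dz":0,"rx":0,"ry":0,"rz":0,"hand":0.03},{"dx":0,"dy":0,"dz":-0.01,"rx":0,"ry":0,"rz":0,"hand":0.03},{"dx":0,"dy":0,"dz":-0.02,"rx":0,"ry":0,"rz":0,"hand":0.03},{"dx":0,"dy":0,"dz":-0.03,"rx":0,"ry":0,"rz":0,"hand":0.03},{"dx":0,"dy":0,"dz":-0.03,"rx":0,"ry":0,"rz":0,"hand":0.03},{"dx":0,"dy":0,"dz":-0.01,"rx":0,"ry":0,"rz":0,"hand":0.03}]' 30
python3 -m pendant '[{"dx":-0.003,"dy":-0.02,"dz":0,"rx":0,"ry":0,"rz":0,"hand":0.03},{"dx":-0.005,"dy":-0.036,"dz":0,"rx":0,"ry":0,"rz":0,"hand":0.03},{"dx":-0.005,"dy":-0.036,"dz":0,"rx":0,"ry":0,"rz":0,"hand":0.03},{"dx":-0.005,"dy":-0.036,"dz":0,"rx":0,"ry":0,"rz":0,"hand":0.03},{"dx":-0.005,"dy":-0.036,"dz":0,"rx":0,"ry":0,"rz":0,"hand":0.03},{"dx":-0.005,"dy":-0.036,"dz":0,"rx":0,"ry":0,"rz":0,"hand":0.03},{"dx":-0.005,"dy":-0.036,"dz":0,"rx":0,"ry":0,"rz":0,"hand":0.03},{"dx":-0.005,"dy":-0.036,"dz":0,"rx":0,"ry":0,"rz":0,"hand":0.03},{"dx":-0.005,"dy":-0.036,"dz":0,"rx":0,"ry":0,"rz":0,"hand":0.03},{"dx":-0.005,"dy":-0.036,"dz":0,"rx":0,"ry":0,"rz":0,"hand":0.03},{"dx":-0.005,"dy":-0.036,"dz":0,"rx":0,"ry":0,"rz":0,"hand":0.03},{"dx":-0.005,"dy":-0.036,"dz":0,"rx":0,"ry":0,"rz":0,"hand":0.03}]'
python3 -m pendant '[{"dx":-0.005,"dy":-0.036,"dz":0,"rx":0,"ry":0,"rz":0,"hand":0.03},{"dx":-0.005,"dy":-0.036,"dz":0,"rx":0,"ry":0,"rz":0,"hand":0.03},{"dx":-0.005,"dy":-0.036,"dz":0,"rx":0,"ry":0,"rz":0,"hand":0.03},{"dx":-0.005,"dy":-0.036,"dz":0,"rx":0,"ry":0,"rz":0,"hand":0.03},{"dx":-0.005,"dy":-0.036,"dz":0,"rx":0,"ry":0,"rz":0,"hand":0.03},{"dx":-0.005,"dy":-0.036,"dz":0,"rx":0,"ry":0,"rz":0,"hand":0.03},{"dx":-0.005,"dy":-0.036,"dz":0,"rx":0,"ry":0,"rz":0,"hand":0.03},{"dx":-0.003,"dy":-0.02,"dz":0,"rx":0,"ry":0,"rz":0,"hand":0.03},{"dx":0,"dy":0,"dz":0,"rx":0,"ry":0,"rz":0,"hand":0.03},{"dx":0,"dy":0,"dz":0,"rx":0,"ry":0,"rz":0,"hand":0.03},{"dx":0,"dy":0,"dz":0,"rx":0,"ry":0,"rz":0,"hand":0.03},{"dx":0,"dy":0,"dz":0,"rx":0,"ry":0,"rz":0,"hand":0.03}]'
python3 - <<'E'
from h import *
goal(.4013,-.384,.08,-10);d=cam("wrist");f=d["frame"];print(w2px(d,[.4028,-.3854,.018]))
cv2.imwrite("pics/w4.png",f[...,::-1])
E
```

```text
clock: 3.38
position: [0.4302, 0.3753, 0.1849]
ee_rot: [0.003, 0.087, 0.996, 0.002]
contact_force: [0.9, 0.8, -0.5]
width: 0.0347
gripper_force: 30.1
clock: 4.38
position: [0.4121, -0.0473, 0.1801]
ee_rot: [-0.0, 0.087, 0.996, 0.0]
contact_force: [0.5, 0.2, -0.3]
width: 0.0343
gripper_force: 30.1
clock: 5.38
position: [0.4027, -0.3188, 0.18]
ee_rot: [-0.0, 0.087, 0.996, 0.001]
contact_force: [0.1, -0.0, 0.3]
width: 0.0345
gripper_force: 30.2
turn [ 0.07 -0.05  0.02] shift mm [-10.  -64.5 100. ] pos [ 0.4027 -0.3188  0.18  ] q6 -2.2 t 5.4 F [ 0.1 -0.   0.3] w 0.0345
[[239.84096704 235.41306246]]
```

View pics/w4.png

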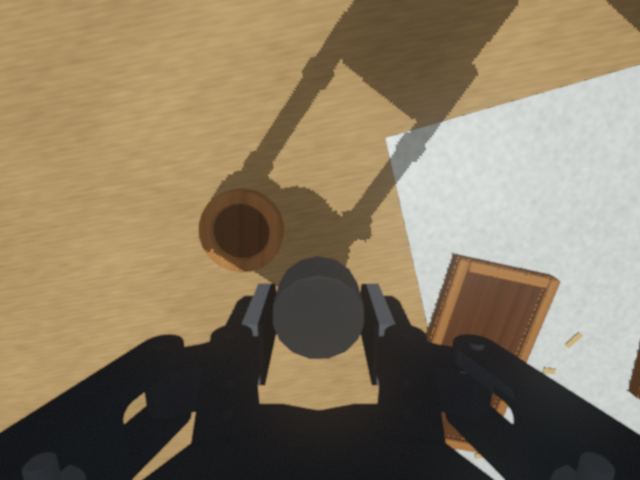

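The disc is held upright, with its top centred at about (319.5,312). The dish is at (241.5,230). I'll get the offset by comparing the two in this one camera.

```bash
python3 - <<'E'
from h import *
d=cam("wrist");a=px2w(d,(319.5,312),.1945)[0];b=px2w(d,(241.5,230),.018)[0];s=manip.get_state()["position"]
print(a,b,s); e=b-a; print("tcp offset of disc",a-s[:2]); goal(s[0]+e[0],s[1]+e[1],.0235,-10);goal(.4013,-.384,.0235,-10)
E
```

```text
[ 0.3980543  -0.31714796] [ 0.39873217 -0.3831029 ] [ 0.40297377 -0.31890516  0.18029915]
tcp offset of disc [-0.00491947  0.0017572 ]
turn [ 0.03 -0.01  0.05] shift mm [-12.1 -64.8 156.8] pos [ 0.403  -0.3189  0.1803] q6 -2.2 t 5.5 F [ 0.2  0.6 -0.9] w 0.0346
turn [ 0.03 -0.01  0.05] shift mm [ -9.7 -64.4 156.8] pos [ 0.403  -0.3189  0.1803] q6 -2.2 t 5.5 F [ 0.2  0.6 -0.9] w 0.0346
```

```bash
python3 -m pendant '[{"dx":-0.004,"dy":-0.022,"dz":0.01,"rx":0,"ry":0,"rz":0,"hand":0.03},{"dx":-0.004,"dy":-0.022,"dz":0.02,"rx":0,"ry":0,"rz":0,"hand":0.03},{"dx":-0.003,"dy":-0.0206,"dz":0.02,"rx":0,"ry":0,"rz":0,"hand":0.03},{"dx":0,"dy":0,"dz":0.025,"rx":0,"ry":0,"rz":0,"hand":0.03},{"dx":0,"dy":0,"dz":0.025,"rx":0,"ry":0,"rz":0,"hand":0.03},{"dx":0,"dy":0,"dz":0.02,"rx":0,"ry":0,"rz":0,"hand":0.03},{"dx":0,"dy":0,"dz":0.015,"rx":0,"ry":0,"rz":0,"hand":0.03},{"dx":0,"dy":0,"dz":0.01,"rx":0,"ry":0,"rz":0,"hand":0.03},{"dx":0,"dy":0,"dz":0.005,"rx":0,"ry":0,"rz":0,"hand":0.03},{"dx":0,"dy":0,"dz":0,"rx":0,"ry":0,"rz":0,"hand":0.03},{"dx":0,"dy":0,"dz":0,"rx":0,"ry":0,"rz":0,"hand":0.03}]'
python3 -m pendant '[{"dx":0,"dy":0,"dz":0.002,"rx":0,"ry":0,"rz":0,"hand":0.03},{"dx":0,"dy":0,"dz":0.0015,"rx":0,"ry":0,"rz":0,"hand":0.03},{"dx":0,"dy":0,"dz":0.001,"rx":0,"ry":0,"rz":0,"hand":0.03},{"dx":0,"dy":0,"dz":0,"rx":0,"ry":0,"rz":0,"hand":0.03}]'
python3 - <<'E'
from h import *
d=cam("wrist");goal(.4,-.384,.0215,-10)
cv2.imwrite("pics/w5.png",d["frame"][200:480,150:500][...,::-1])
E
```

```text
clock: 6.4
position: [0.4031, -0.3859, 0.0309]
ee_rot: [0.0, 0.087, 0.996, -0.0]
contact_force: [-0.6, -0.1, -0.9]
width: 0.0346
gripper_force: 30.2
clock: 6.73
position: [0.4026, -0.3858, 0.026]
ee_rot: [0.0, 0.087, 0.996, -0.0]
contact_force: [-0.6, -0.1, 0.5]
width: 0.0347
gripper_force: 30.2
turn [-0.01  0.02 -0.03] shift mm [2.9 1.4 4.5] pos [ 0.4026 -0.3858  0.026 ] q6 -2.28 t 6.8 F [ 0.7  0.6 -0.7] w 0.0346
```

View pics/w5.png

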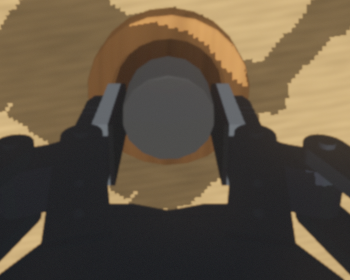

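The disc sits inside the dish ring, laterally centred. Keep lowering slowly.

```bash
python3 -m pendant '[{"dx":0,"dy":0,"dz":0.0015,"rx":0,"ry":0,"rz":0,"hand":0.03},{"dx":0,"dy":0,"dz":0.0015,"rx":0,"ry":0,"rz":0,"hand":0.03},{"dx":0,"dy":0,"dz":0,"rx":0,"ry":0,"rz":0,"hand":0.03},{"dx":0,"dy":0,"dz":0,"rx":0,"ry":0,"rz":0,"hand":0.03}]'
python3 -m pendant '[{"dx":0,"dy":0,"dz":0.001,"rx":0,"ry":0,"rz":0,"hand":0.03},{"dx":0,"dy":0,"dz":0,"rx":0,"ry":0,"rz":0,"hand":0.03}]'
python3 -m pendant '[{"dx":0,"dy":0,"dz":0.0005,"rx":0,"ry":0,"rz":0,"hand":0.03},{"dx":0,"dy":0,"dz":0,"rx":0,"ry":0,"rz":0,"hand":0.03}]'
```

```text
clock: 7.12
position: [0.4025, -0.3857, 0.0226]
ee_rot: [-0.0, 0.087, 0.996, 0.0]
contact_force: [-0.5, -0.2, -1.6]
width: 0.0346
gripper_force: 30.2
clock: 7.28
position: [0.4025, -0.3857, 0.0216]
ee_rot: [-0.0, 0.087, 0.996, 0.0]
contact_force: [-0.6, -0.3, -1.0]
width: 0.0349
gripper_force: 30.2
clock: 7.45
position: [0.4026, -0.3858, 0.0214]
ee_rot: [0.0, 0.087, 0.996, 0.0]
contact_force: [-0.7, -0.5, 1.7]
width: 0.0348
gripper_force: 30.4
```

```bash
python3 -m pendant '[{"dx":0,"dy":0,"dz":0.0007,"rx":0,"ry":0,"rz":0,"hand":0.03},{"dx":0,"dy":0,"dz":0,"rx":0,"ry":0,"rz":0,"hand":0.03}]'

```

```text
clock: 7.62
position: [0.4025, -0.3858, 0.0213]
ee_rot: [0.0, 0.087, 0.996, -0.0]
contact_force: [-0.9, 0.5, 6.0]
width: 0.0344
gripper_force: 30.8
```

Floor contact is at the expected height. Release and rise.

```bash
python3 -m pendant '[{"dx":0,"dy":0,"dz":0,"rx":0,"ry":0,"rz":0,"hand":0.04},{"dx":0,"dy":0,"dz":0,"rx":0,"ry":0,"rz":0,"hand":0.05},{"dx":0,"dy":0,"dz":0,"rx":0,"ry":0,"rz":0,"hand":0.06},{"dx":0,"dy":0,"dz":0,"rx":0,"ry":0,"rz":0,"hand":0.085},{"dx":0,"dy":0,"dz":-0.01,"rx":0,"ry":0,"rz":0,"hand":0.085},{"dx":0,"dy":0,"dz":-0.03,"rx":0,"ry":0,"rz":0,"hand":0.085},{"dx":0,"dy":0,"dz":-0.04,"rx":0,"ry":0,"rz":0,"hand":0.085},{"dx":0,"dy":0,"dz":-0.04,"rx":0,"ry":0,"rz":0,"hand":0.085},{"dx":0,"dy":0,"dz":-0.04,"rx":0,"ry":0,"rz":0,"hand":0.085},{"dx":0,"dy":0,"dz":-0.02,"rx":0,"ry":0,"rz":0,"hand":0.085}]'
python3 -m pendant '[{"dx":0.003,"dy":0.03,"dz":0,"rx":0,"ry":0,"rz":0,"hand":0.085},{"dx":0.005,"dy":0.04,"dz":0,"rx":0,"ry":0,"rz":0,"hand":0.085},{"dx":0.005,"dy":0.04,"dz":0,"rx":0,"ry":0,"rz":0,"hand":0.085},{"dx":0.005,"dy":0.04,"dz":0,"rx":0,"ry":0,"rz":0,"hand":0.085},{"dx":0.005,"dy":0.04,"dz":0,"rx":0,"ry":0,"rz":0,"hand":0.085},{"dx":0.005,"dy":0.04,"dz":0,"rx":0,"ry":0,"rz":0,"hand":0.085},{"dx":0.005,"dy":0.04,"dz":0,"rx":0,"ry":0,"rz":0,"hand":0.085},{"dx":0.005,"dy":0.04,"dz":0,"rx":0,"ry":0,"rz":0,"hand":0.085},{"dx":0.005,"dy":0.04,"dz":0,"rx":0,"ry":0,"rz":0,"hand":0.085},{"dx":0.005,"dy":0.04,"dz":0,"rx":0,"ry":0,"rz":0,"hand":0.085}]'
python3 - <<'E'
from h import *
d=cam("top");f=d["frame"]
a=cv2.resize(f[271:316,494:538],None,fx=9,fy=9,interpolation=cv2.INTER_CUBIC)
b=cv2.resize(f[232:322,160:220],None,fx=4.5,fy=4.5,interpolation=cv2.INTER_CUBIC)
cv2.imwrite("pics/t2.png",np.hstack([a,b])[...,::-1])
goal(.429,.376,.058,-2.1)
E
```

```text
clock: 8.45
position: [0.4039, -0.3874, 0.2066]
ee_rot: [0.003, 0.087, 0.996, -0.003]
contact_force: [0.9, -0.6, -0.3]
width: 0.0852
gripper_force: 0.0
clock: 9.28
position: [0.4228, 0.0085, 0.2015]
ee_rot: [0.001, 0.088, 0.996, 0.0]
contact_force: [0.7, -0.9, 0.2]
width: 0.085
gripper_force: 0.0
turn [ 0.47  0.03 -7.67] shift mm [  6.6 359.7 143.5] pos [0.4224 0.0163 0.2015] q6 -1.54 t 9.3 F [ 0.4  4.7 -0.2] w 0.0849
```

View pics/t2.png

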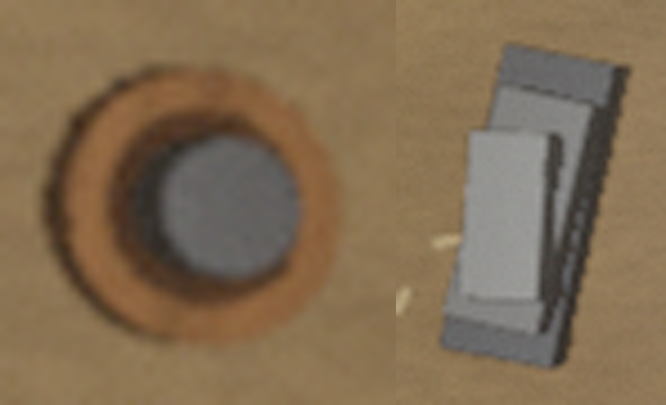

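The disc lies flat inside its pocket and the pile is unchanged. Next, the small stone.

```bash
python3 -m pendant '[{"dx":0,"dy":0,"dz":0,"rx":0,"ry":0,"rz":-4,"hand":0.085},{"dx":0,"dy":0,"dz":0,"rx":0,"ry":0,"rz":-3.7,"hand":0.085},{"dx":0.001,"dy":0.04,"dz":0,"rx":0,"ry":0,"rz":0,"hand":0.085},{"dx":0.001,"dy":0.04,"dz":0,"rx":0,"ry":0,"rz":0,"hand":0.085},{"dx":0.001,"dy":0.04,"dz":0,"rx":0,"ry":0,"rz":0,"hand":0.085},{"dx":0.001,"dy":0.04,"dz":0,"rx":0,"ry":0,"rz":0,"hand":0.085},{"dx":0.001,"dy":0.04,"dz":0,"rx":0,"ry":0,"rz":0,"hand":0.085},{"dx":0.001,"dy":0.04,"dz":0,"rx":0,"ry":0,"rz":0,"hand":0.085},{"dx":0.001,"dy":0.04,"dz":0,"rx":0,"ry":0,"rz":0,"hand":0.085},{"dx":0.001,"dy":0.04,"dz":0,"rx":0,"ry":0,"rz":0,"hand":0.085},{"dx":0.001,"dy":0.03,"dz":0,"rx":0,"ry":0,"rz":0,"hand":0.085},{"dx":0.001,"dy":0.02,"dz":0,"rx":0,"ry":0,"rz":0,"hand":0.085}]'
python3 -m pendant '[{"dx":0,"dy":0,"dz":0.03,"rx":0,"ry":0,"rz":0,"hand":0.085},{"dx":0,"dy":0,"dz":0.02,"rx":0,"ry":0,"rz":0,"hand":0.085},{"dx":0,"dy":0,"dz":0.01,"rx":0,"ry":0,"rz":0,"hand":0.085},{"dx":0,"dy":0,"dz":0,"rx":0,"ry":0,"rz":0,"hand":0.085},{"dx":0,"dy":0,"dz":0,"rx":0,"ry":0,"rz":0,"hand":0.085}]'
python3 - <<'E'
from h import *
goal(.429,.376,.058,-2.1)
E
```

```text
clock: 10.33
position: [0.4282, 0.3799, 0.2011]
ee_rot: [0.0, 0.019, 1.0, 0.001]
contact_force: [0.3, 0.4, -0.3]
width: 0.085
gripper_force: 0.0
clock: 10.75
position: [0.4285, 0.3765, 0.1409]
ee_rot: [-0.0, 0.021, 1.0, -0.0]
contact_force: [-0.9, -0.0, 1.4]
width: 0.085
gripper_force: 0.0
turn [-0.   -0.01 -0.25] shift mm [-0.5 -0.4 82.9] pos [0.4285 0.3765 0.1409] q6 -0.93 t 10.8 F [-0.9 -0.   1.4] w 0.085
```

```bash
python3 -m pendant '[{"dx":0,"dy":0,"dz":0.02,"rx":0,"ry":0,"rz":0,"hand":0.085},{"dx":0,"dy":0,"dz":0.025,"rx":0,"ry":0,"rz":0,"hand":0.075},{"dx":0,"dy":0,"dz":0.018,"rx":0,"ry":0,"rz":0,"hand":0.065},{"dx":0,"dy":0,"dz":0.012,"rx":0,"ry":0,"rz":0,"hand":0.055},{"dx":0,"dy":0,"dz":0.006,"rx":0,"ry":0,"rz":0,"hand":0.05},{"dx":0,"dy":0,"dz":0.002,"rx":0,"ry":0,"rz":0,"hand":0.048},{"dx":0,"dy":0,"dz":0,"rx":0,"ry":0,"rz":0,"hand":0.046},{"dx":0,"dy":0,"dz":0,"rx":0,"ry":0,"rz":0,"hand":0.044},{"dx":0,"dy":0,"dz":0,"rx":0,"ry":0,"rz":0,"hand":0.035},{"dx":0,"dy":0,"dz":0,"rx":0,"ry":0,"rz":0,"hand":0.033},{"dx":0,"dy":0,"dz":0,"rx":0,"ry":0,"rz":0,"hand":0.033},{"dx":0,"dy":0,"dz":0,"rx":0,"ry":0,"rz":0,"hand":0.033}]' 50
python3 -m pendant '[{"dx":0,"dy":0,"dz":-0.008,"rx":0,"ry":0,"rz":0,"hand":0.033},{"dx":0,"dy":0,"dz":-0.015,"rx":0,"ry":0,"rz":0,"hand":0.033},{"dx":0,"dy":0,"dz":-0.025,"rx":0,"ry":0,"rz":0,"hand":0.033},{"dx":0,"dy":0,"dz":-0.03,"rx":0,"ry":0,"rz":0,"hand":0.033},{"dx":0,"dy":0,"dz":-0.015,"rx":0,"ry":0,"rz":0,"hand":0.033},{"dx":0,"dy":0,"dz":0,"rx":0,"ry":0,"rz":0,"hand":0.033}]'
python3 - <<'E'
from h import *
goal(.584,.006,.15,-9.7)
E
```

```text
clock: 11.75
position: [0.4295, 0.3774, 0.0593]
ee_rot: [0.001, 0.02, 1.0, 0.001]
contact_force: [-0.0, -0.3, 6.5]
width: 0.0386
gripper_force: 51.9
clock: 12.25
position: [0.4303, 0.3783, 0.1549]
ee_rot: [0.003, 0.02, 1.0, 0.002]
contact_force: [0.4, 0.2, -2.0]
width: 0.0389
gripper_force: 51.0
turn [0.32 0.35 7.38] shift mm [-214.2 -341.1    4.9] pos [0.4303 0.3783 0.1549] q6 -0.93 t 12.2 F [ 0.4  0.2 -2. ] w 0.0389
```

```bash
python3 -m pendant '[{"dx":0,"dy":0,"dz":0,"rx":0,"ry":0,"rz":3.7,"hand":0.033},{"dx":0,"dy":0,"dz":0,"rx":0,"ry":0,"rz":3.7,"hand":0.033},{"dx":-0.02,"dy":-0.032,"dz":0,"rx":0,"ry":0,"rz":0,"hand":0.033},{"dx":-0.021,"dy":-0.034,"dz":0,"rx":0,"ry":0,"rz":0,"hand":0.033},{"dx":-0.021,"dy":-0.034,"dz":0,"rx":0,"ry":0,"rz":0,"hand":0.033},{"dx":-0.021,"dy":-0.034,"dz":0,"rx":0,"ry":0,"rz":0,"hand":0.033},{"dx":-0.021,"dy":-0.034,"dz":0,"rx":0,"ry":0,"rz":0,"hand":0.033},{"dx":-0.021,"dy":-0.034,"dz":0,"rx":0,"ry":0,"rz":0,"hand":0.033},{"dx":-0.021,"dy":-0.034,"dz":0,"rx":0,"ry":0,"rz":0,"hand":0.033},{"dx":-0.021,"dy":-0.034,"dz":0,"rx":0,"ry":0,"rz":0,"hand":0.033},{"dx":-0.021,"dy":-0.034,"dz":0,"rx":0,"ry":0,"rz":0,"hand":0.033},{"dx":-0.02,"dy":-0.03,"dz":0,"rx":0,"ry":0,"rz":0,"hand":0.033}]'
python3 -m pendant '[{"dx":0,"dy":0,"dz":0.02,"rx":0,"ry":0,"rz":0,"hand":0.033},{"dx":0,"dy":0,"dz":0.03,"rx":0,"ry":0,"rz":0,"hand":0.033},{"dx":0,"dy":0,"dz":0.02,"rx":0,"ry":0,"rz":0,"hand":0.033},{"dx":0,"dy":0,"dz":0.01,"rx":0,"ry":0,"rz":0,"hand":0.033},{"dx":0,"dy":0,"dz":0,"rx":0,"ry":0,"rz":0,"hand":0.033},{"dx":0,"dy":0,"dz":0,"rx":0,"ry":0,"rz":0,"hand":0.033}]'
python3 - <<'E'
from h import *
goal(.584,.006,.035,-9.7)
E
```

```text
clock: 13.25
position: [0.5762, 0.0101, 0.1491]
ee_rot: [-0.001, 0.085, 0.996, -0.0]
contact_force: [1.2, 1.0, -1.8]
width: 0.0387
gripper_force: 51.1
clock: 13.75
position: [0.5764, 0.0126, 0.07]
ee_rot: [-0.001, 0.085, 0.996, 0.0]
contact_force: [-0.7, 0.1, -1.7]
width: 0.0389
gripper_force: 51.1
turn [ 0.   -0.09 -0.02] shift mm [-8.6 -5.3 35. ] pos [0.5764 0.0126 0.07  ] q6 -1.5 t 13.8 F [-0.7  0.1 -1.7] w 0.0389
```

```bash
python3 -m pendant '[{"dx":-0.0086,"dy":-0.0053,"dz":0.01,"rx":0,"ry":0,"rz":0,"hand":0.033},{"dx":0,"dy":0,"dz":0.018,"rx":0,"ry":0,"rz":0,"hand":0.033},{"dx":0,"dy":0,"dz":0.008,"rx":0,"ry":0,"rz":0,"hand":0.033},{"dx":0,"dy":0,"dz":0,"rx":0,"ry":0,"rz":0,"hand":0.033},{"dx":0,"dy":0,"dz":0,"rx":0,"ry":0,"rz":0,"hand":0.033}]'
python3 - <<'E'
from h import *
goal(.584,.006,.02,-9.7)
for n in ("wrist","top"):
  d=cam(n);f=d["frame"]
  if n=="wrist": a=f[150:450,120:520]
  else: b=cv2.resize(f[172:262,303:393],(300,300),interpolation=cv2.INTER_CUBIC)
cv2.imwrite("pics/p2.png",np.hstack([a,b])[...,::-1])
E
```

```text
clock: 14.17
position: [0.5846, 0.0057, 0.0346]
ee_rot: [-0.0, 0.085, 0.996, 0.0]
contact_force: [0.9, 0.1, -2.0]
width: 0.0385
gripper_force: 51.1
turn [ 0.   -0.01 -0.02] shift mm [ 0.6  0.2 14.6] pos [0.5846 0.0057 0.0346] q6 -1.51 t 14.2 F [ 0.9  0.1 -2. ] w 0.0385
```

View pics/p2.png

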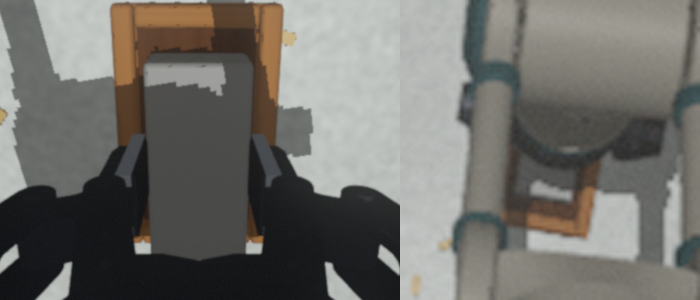

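The stone is centred sideways over the small tray: stone middle at column 198, tray middle at 197. Now the lengthwise check.

```bash
python3 - <<'E'
from h import *
d=cam("wrist");s=manip.get_state()["position"]
A=px2w(d,(317,213),.0476)[0];B=px2w(d,(317,176),.018)[0];C=px2w(d,(317,153.5),.018)[0];print(A,B,C,np.linalg.norm(A-s[:2]),np.linalg.norm(A-B),np.linalg.norm(A-C))
E
```

```text
[0.54308645 0.01279996] [0.53321462 0.01445219] [0.52399932 0.01604027] 0.042743338136409965 0.010009135514341063 0.019360220792459738
```

```bash
python3 -m pendant '[{"dx":0.0015,"dy":0,"dz":0.004,"rx":0,"ry":0,"rz":0,"hand":0.033},{"dx":0,"dy":0,"dz":0.004,"rx":0,"ry":0,"rz":0,"hand":0.033},{"dx":0,"dy":0,"dz":0.002,"rx":0,"ry":0,"rz":0,"hand":0.033},{"dx":0,"dy":0,"dz":0.0015,"rx":0,"ry":0,"rz":0,"hand":0.033},{"dx":0,"dy":0,"dz":0,"rx":0,"ry":0,"rz":0,"hand":0.033},{"dx":0,"dy":0,"dz":0,"rx":0,"ry":0,"rz":0,"hand":0.033}]'
python3 -m pendant '[{"dx":0,"dy":0,"dz":0.001,"rx":0,"ry":0,"rz":0,"hand":0.033},{"dx":0,"dy":0,"dz":0,"rx":0,"ry":0,"rz":0,"hand":0.033}]'
python3 -m pendant '[{"dx":0,"dy":0,"dz":0.0007,"rx":0,"ry":0,"rz":0,"hand":0.033},{"dx":0,"dy":0,"dz":0,"rx":0,"ry":0,"rz":0,"hand":0.033}]'
```

```text
clock: 14.82
position: [0.5829, 0.006, 0.0229]
ee_rot: [-0.0, 0.085, 0.996, 0.0]
contact_force: [0.2, 0.4, -1.1]
width: 0.0383
gripper_force: 51.1
clock: 14.98
position: [0.583, 0.006, 0.022]
ee_rot: [0.0, 0.085, 0.996, 0.0]
contact_force: [0.2, -0.2, -1.2]
width: 0.0388
gripper_force: 51.1
clock: 15.15
position: [0.5831, 0.0059, 0.0214]
ee_rot: [0.0, 0.085, 0.996, 0.0]
contact_force: [0.1, 0.3, -1.4]
width: 0.0388
gripper_force: 51.2
```

```bash
python3 -m pendant '[{"dx":0,"dy":0,"dz":0.0007,"rx":0,"ry":0,"rz":0,"hand":0.033},{"dx":0,"dy":0,"dz":0,"rx":0,"ry":0,"rz":0,"hand":0.033}]'
python3 -m pendant '[{"dx":0,"dy":0,"dz":0.0006,"rx":0,"ry":0,"rz":0,"hand":0.033},{"dx":0,"dy":0,"dz":0,"rx":0,"ry":0,"rz":0,"hand":0.033}]'
```

```text
clock: 15.32
position: [0.5831, 0.006, 0.0213]
ee_rot: [0.0, 0.085, 0.996, 0.0]
contact_force: [-1.8, -0.3, 2.9]
width: 0.0386
gripper_force: 51.7
clock: 15.48
position: [0.5831, 0.0059, 0.0213]
ee_rot: [0.0, 0.085, 0.996, 0.0]
contact_force: [-2.5, -0.3, 8.2]
width: 0.0385
gripper_force: 52.2
```

```bash
python3 -m pendant '[{"dx":0,"dy":0,"dz":0,"rx":0,"ry":0,"rz":0,"hand":0.042},{"dx":0,"dy":0,"dz":0,"rx":0,"ry":0,"rz":0,"hand":0.05},{"dx":0,"dy":0,"dz":0,"rx":0,"ry":0,"rz":0,"hand":0.06},{"dx":0,"dy":0,"dz":0,"rx":0,"ry":0,"rz":0,"hand":0.085},{"dx":0,"dy":0,"dz":-0.01,"rx":0,"ry":0,"rz":0,"hand":0.085},{"dx":0,"dy":0,"dz":-0.03,"rx":0,"ry":0,"rz":0,"hand":0.085},{"dx":0,"dy":0,"dz":-0.04,"rx":0,"ry":0,"rz":0,"hand":0.085},{"dx":0,"dy":0,"dz":-0.04,"rx":0,"ry":0,"rz":0,"hand":0.085},{"dx":0,"dy":0,"dz":-0.04,"rx":0,"ry":0,"rz":0,"hand":0.085},{"dx":0,"dy":0,"dz":-0.04,"rx":0,"ry":0,"rz":0,"hand":0.085}]'
python3 -m pendant '[{"dx":0.0226,"dy":0.0311,"dz":0,"rx":0,"ry":0,"rz":0,"hand":0.085},{"dx":0.0226,"dy":0.0311,"dz":0,"rx":0,"ry":0,"rz":0,"hand":0.085},{"dx":0.0226,"dy":0.0311,"dz":0,"rx":0,"ry":0,"rz":0,"hand":0.085},{"dx":0.0226,"dy":0.0311,"dz":0,"rx":0,"ry":0,"rz":0,"hand":0.085},{"dx":0.0226,"dy":0.0311,"dz":0,"rx":0,"ry":0,"rz":0,"hand":0.085},{"dx":0.0226,"dy":0.0311,"dz":0,"rx":0,"ry":0,"rz":0,"hand":0.085},{"dx":0.0226,"dy":0.0311,"dz":0,"rx":0,"ry":0,"rz":0,"hand":0.085},{"dx":0.0226,"dy":0.0311,"dz":0,"rx":0,"ry":0,"rz":0,"hand":0.085},{"dx":0.0226,"dy":0.0311,"dz":0,"rx":0,"ry":0,"rz":0,"hand":0.085},{"dx":0.0226,"dy":0.0311,"dz":0,"rx":0,"ry":0,"rz":0,"hand":0.085},{"dx":0.015,"dy":0.02,"dz":0,"rx":0,"ry":0,"rz":0.0,"hand":0.085}]'
python3 -m pendant '[{"dx":0,"dy":0,"dz":0,"rx":0,"ry":0,"rz":0,"hand":0.085},{"dx":0,"dy":0,"dz":0,"rx":0,"ry":0,"rz":0,"hand":0.085},{"dx":0,"dy":0,"dz":0,"rx":0,"ry":0,"rz":0,"hand":0.085}]'
python3 - <<'E'
from h import *
goal(.4325,.374,.034,-12.4)
d=cam("wrist");f=d["frame"];np.savez("w.npz",P=d["P"],Rm=d["Rm"])
uv=w2px(d,[.43,.375,.04])[0].astype(int);print(uv)
u,v=np.clip(uv,[60,90],[580,390]);print("x0,y0",u-60,v-90)
a=cv2.resize(f[v-90:v+90,u-60:u+60],None,fx=3.3,fy=3.3,interpolation=cv2.INTER_CUBIC)
t=cam("top")["frame"]
b=cv2.resize(t[176:256,318:378],(396,594),interpolation=cv2.INTER_CUBIC)
cv2.imwrite("pics/p3.png",np.hstack([a,b])[...,::-1])
E
```

```text
clock: 16.32
position: [0.5825, 0.006, 0.2228]
ee_rot: [0.0, 0.085, 0.996, 0.0]
contact_force: [0.6, -0.8, -0.2]
width: 0.0853
gripper_force: 0.0
clock: 17.23
position: [0.3994, 0.3758, 0.2209]
ee_rot: [-0.0, 0.084, 0.996, 0.001]
contact_force: [0.5, 0.5, -0.2]
width: 0.0847
gripper_force: 0.0
clock: 17.48
position: [0.4015, 0.3724, 0.2204]
ee_rot: [0.0, 0.085, 0.996, -0.0]
contact_force: [-0.6, -0.3, -0.4]
width: 0.0851
gripper_force: 0.0
turn [-0.03  0.04  2.69] shift mm [-29.9   8.2 186.4] pos [0.4015 0.3724 0.2204] q6 -0.78 t 17.5 F [-0.6 -0.3 -0.4] w 0.0851
[325 246]
x0,y0 265 156
```

View pics/p3.png

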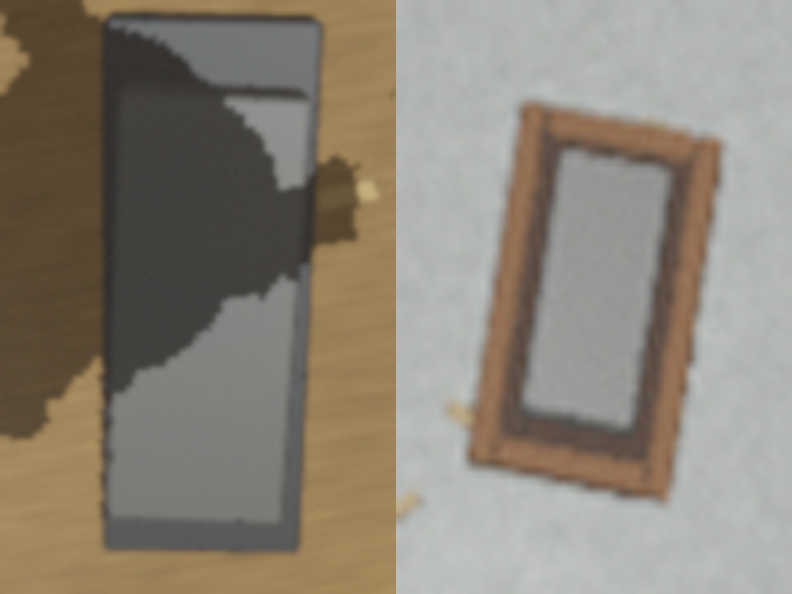

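The small stone lies centred and flat in its pocket. Measure the medium and large from the left crop.

```bash
python3 - <<'E'
from h import *
d=cam("wrist")
P=lambda c:np.array([(265+(u+.5)/3.3-.5,156+(v+.5)/3.3-.5) for u,v in c])
print("med",rect(px2w(d,P([(118,95),(308,100),(281,522),(107,518)]),.05)))
print("large",rect(px2w(d,P([(105,22),(321,25),(299,549),(105,549)]),.026)))
goal(.4325,.374,.034,-12.4)
E
```

```text
med (array([0.4324, 0.3741]), 119, 49, -11.9)
large (array([0.4353, 0.3755]), 157, 59, -10.6)
turn [-0.01  0.02  2.57] shift mm [-29.3   8.7 186.3] pos [0.402  0.3718 0.2203] q6 -0.78 t 17.6 F [0.6 0.  1.2] w 0.0851
```

```bash
python3 -m pendant '[{"dx":0,"dy":0,"dz":0,"rx":0,"ry":0,"rz":2.4,"hand":0.085},{"dx":-0.015,"dy":0.0044,"dz":0.01,"rx":0,"ry":0,"rz":0,"hand":0.085},{"dx":-0.0145,"dy":0.0044,"dz":0.03,"rx":0,"ry":0,"rz":0,"hand":0.085},{"dx":0,"dy":0,"dz":0.036,"rx":0,"ry":0,"rz":0,"hand":0.085},{"dx":0,"dy":0,"dz":0.036,"rx":0,"ry":0,"rz":0,"hand":0.085},{"dx":0,"dy":0,"dz":0.03,"rx":0,"ry":0,"rz":0,"hand":0.08},{"dx":0,"dy":0,"dz":0.02,"rx":0,"ry":0,"rz":0,"hand":0.075},{"dx":0,"dy":0,"dz":0.012,"rx":0,"ry":0,"rz":0,"hand":0.065},{"dx":0,"dy":0,"dz":0.008,"rx":0,"ry":0,"rz":0,"hand":0.06},{"dx":0,"dy":0,"dz":0.0035,"rx":0,"ry":0,"rz":0,"hand":0.058},{"dx":0,"dy":0,"dz":0,"rx":0,"ry":0,"rz":0,"hand":0.056},{"dx":0,"dy":0,"dz":0,"rx":0,"ry":0,"rz":0,"hand":0.055}]' 60
python3 -m pendant '[{"dx":0,"dy":0,"dz":0,"rx":0,"ry":0,"rz":0,"hand":0.05},{"dx":0,"dy":0,"dz":0,"rx":0,"ry":0,"rz":0,"hand":0.043},{"dx":0,"dy":0,"dz":0,"rx":0,"ry":0,"rz":0,"hand":0.043},{"dx":0,"dy":0,"dz":0,"rx":0,"ry":0,"rz":0,"hand":0.043},{"dx":0,"dy":0,"dz":0,"rx":0,"ry":0,"rz":0,"hand":0.043}]'
python3 -m pendant '[{"dx":0,"dy":0,"dz":-0.005,"rx":0,"ry":0,"rz":0,"hand":0.043},{"dx":0,"dy":0,"dz":-0.015,"rx":0,"ry":0,"rz":0,"hand":0.043},{"dx":0,"dy":0,"dz":-0.025,"rx":0,"ry":0,"rz":0,"hand":0.043},{"dx":0,"dy":0,"dz":-0.03,"rx":0,"ry":0,"rz":0,"hand":0.043},{"dx":0,"dy":0,"dz":-0.02,"rx":0,"ry":0,"rz":0,"hand":0.043},{"dx":0,"dy":0,"dz":0,"rx":0,"ry":0,"rz":0,"hand":0.043},{"dx":0,"dy":0,"dz":0,"rx":0,"ry":0,"rz":0,"hand":0.043}]'
python3 - <<'E'
from h import *
goal(.58,.1985,.06,-20.6)
E
```

```text
clock: 18.63
position: [0.4331, 0.3754, 0.0351]
ee_rot: [0.001, 0.106, 0.994, 0.0]
contact_force: [0.1, 0.1, 0.9]
width: 0.0548
gripper_force: 0.0
clock: 19.05
position: [0.4329, 0.3756, 0.0361]
ee_rot: [0.001, 0.105, 0.994, 0.001]
contact_force: [-0.1, -1.7, 6.6]
width: 0.0484
gripper_force: 63.6
clock: 19.63
position: [0.4322, 0.3757, 0.1303]
ee_rot: [0.001, 0.106, 0.994, 0.001]
contact_force: [1.2, 0.4, -3.0]
width: 0.0484
gripper_force: 62.8
turn [0.11 0.06 8.48] shift mm [-200.7 -113.9   70.3] pos [0.4322 0.3757 0.1303] q6 -0.77 t 19.6 F [ 1.2  0.4 -3. ] w 0.0484
```

```bash
python3 -m pendant '[{"dx":0,"dy":0,"dz":0,"rx":0,"ry":0,"rz":4.2,"hand":0.043},{"dx":0,"dy":0,"dz":0,"rx":0,"ry":0,"rz":4.2,"hand":0.043},{"dx":-0.025,"dy":-0.014,"dz":0,"rx":0,"ry":0,"rz":0,"hand":0.043},{"dx":-0.035,"dy":-0.02,"dz":0,"rx":0,"ry":0,"rz":0,"hand":0.043},{"dx":-0.035,"dy":-0.02,"dz":0,"rx":0,"ry":0,"rz":0,"hand":0.043},{"dx":-0.035,"dy":-0.02,"dz":0,"rx":0,"ry":0,"rz":0,"hand":0.043},{"dx":-0.035,"dy":-0.02,"dz":0,"rx":0,"ry":0,"rz":0,"hand":0.043},{"dx":-0.025,"dy":-0.014,"dz":0.01,"rx":0,"ry":0,"rz":0,"hand":0.043},{"dx":-0.01,"dy":-0.006,"dz":0.02,"rx":0,"ry":0,"rz":0,"hand":0.043},{"dx":0,"dy":0,"dz":0.02,"rx":0,"ry":0,"rz":0,"hand":0.043},{"dx":0,"dy":0,"dz":0.01,"rx":0,"ry":0,"rz":0,"hand":0.043},{"dx":0,"dy":0,"dz":0,"rx":0,"ry":0,"rz":0,"hand":0.043}]'
python3 -m pendant '[{"dx":0,"dy":0,"dz":0,"rx":0,"ry":0,"rz":0,"hand":0.043},{"dx":0,"dy":0,"dz":0,"rx":0,"ry":0,"rz":0,"hand":0.043}]'
python3 - <<'E'
from h import *
goal(.58,.1985,.036,-20.6)
E
```

```text
clock: 20.63
position: [0.5755, 0.1975, 0.0648]
ee_rot: [-0.005, 0.179, 0.984, -0.002]
contact_force: [-0.9, -0.4, -2.9]
width: 0.0483
gripper_force: 62.8
clock: 20.8
position: [0.5793, 0.1992, 0.0699]
ee_rot: [0.0, 0.178, 0.984, 0.0]
contact_force: [0.0, -0.0, -2.1]
width: 0.0484
gripper_force: 62.8
turn [0.02 0.02 0.13] shift mm [-0.9 -0.4 33.9] pos [0.5793 0.1992 0.0699] q6 -1.0 t 20.8 F [ 0.  -0.  -2.1] w 0.0484
```

```bash
python3 -m pendant '[{"dx":0,"dy":0,"dz":0.01,"rx":0,"ry":0,"rz":0,"hand":0.043},{"dx":0,"dy":0,"dz":0.014,"rx":0,"ry":0,"rz":0,"hand":0.043},{"dx":0,"dy":0,"dz":0.008,"rx":0,"ry":0,"rz":0,"hand":0.043},{"dx":0,"dy":0,"dz":0,"rx":0,"ry":0,"rz":0,"hand":0.043},{"dx":0,"dy":0,"dz":0,"rx":0,"ry":0,"rz":0,"hand":0.043}]'
python3 - <<'E'
from h import *
goal(.58,.1985,.022,-20.6)
d=cam("wrist");cv2.imwrite("pics/w6.png",cv2.resize(d["frame"][100:400,140:500],None,fx=2,fy=2)[...,::-1])
E
```

```text
clock: 21.22
position: [0.579, 0.1987, 0.0374]
ee_rot: [-0.0, 0.178, 0.984, -0.0]
contact_force: [-0.1, -0.2, -2.5]
width: 0.0481
gripper_force: 62.8
turn [-0.01 -0.03  0.09] shift mm [-1.   0.2 15.4] pos [0.579  0.1987 0.0374] q6 -1.0 t 21.2 F [-0.1 -0.2 -2.5] w 0.0481
```

View pics/w6.png

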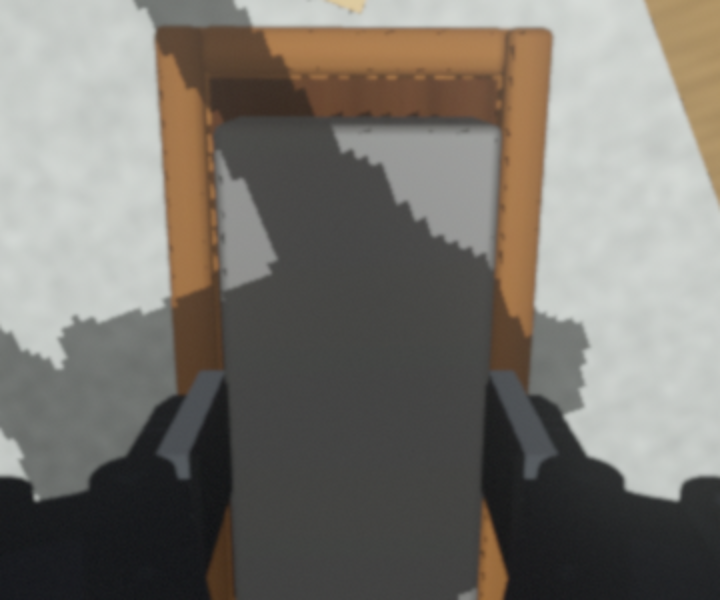

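```bash
python3 - <<'E'
from h import *
d=cam("wrist");s=manip.get_state()["position"]
p=lambda u,v,z:px2w(d,(140+u/2,100+v/2),z)[0]
zt=.0374-.0101+.024
A=(p(215,126,zt)+p(500,126,zt))/2; B=(p(208,74,.018)+p(505,74,.018))/2; C=(p(157,30,.018)+p(551,30,.018))/2
ax=np.array([-np.cos(np.radians(20.6)),np.sin(np.radians(20.6))]); n=np.array([ax[1],-ax[0]])
for q in(A,B,C): print((q-s[:2])@ax,(q-s[:2])@n)
E
```

```text
0.060549509685152325 -6.145466198005747e-05
0.06903183570240248 -0.0001764487995835667
0.07783654349531807 -0.0007023042744521661
```

Clearance is even on all sides (about 7–8 mm at the end, under 1 mm off sideways). Lower.

```bash
python3 -m pendant '[{"dx":0,"dy":0,"dz":0.004,"rx":0,"ry":0,"rz":0,"hand":0.043},{"dx":0,"dy":0,"dz":0.004,"rx":0,"ry":0,"rz":0,"hand":0.043},{"dx":0,"dy":0,"dz":0.003,"rx":0,"ry":0,"rz":0,"hand":0.043},{"dx":0,"dy":0,"dz":0.0015,"rx":0,"ry":0,"rz":0,"hand":0.043},{"dx":0,"dy":0,"dz":0.0007,"rx":0,"ry":0,"rz":0,"hand":0.043},{"dx":0,"dy":0,"dz":0,"rx":0,"ry":0,"rz":0,"hand":0.043},{"dx":0,"dy":0,"dz":0,"rx":0,"ry":0,"rz":0,"hand":0.043}]'
python3 -m pendant '[{"dx":0,"dy":0,"dz":0.0007,"rx":0,"ry":0,"rz":0,"hand":0.043},{"dx":0,"dy":0,"dz":0,"rx":0,"ry":0,"rz":0,"hand":0.043}]'
python3 -m pendant '[{"dx":0,"dy":0,"dz":0.0007,"rx":0,"ry":0,"rz":0,"hand":0.043},{"dx":0,"dy":0,"dz":0,"rx":0,"ry":0,"rz":0,"hand":0.043}]'
```

```text
clock: 21.9
position: [0.5794, 0.1984, 0.0244]
ee_rot: [0.0, 0.178, 0.984, 0.0]
contact_force: [-0.2, -0.1, -2.5]
width: 0.0487
gripper_force: 62.8
clock: 22.07
position: [0.5794, 0.1984, 0.0238]
ee_rot: [0.0, 0.178, 0.984, 0.0]
contact_force: [0.6, -0.2, -3.6]
width: 0.0483
gripper_force: 62.8
clock: 22.23
position: [0.5793, 0.1984, 0.023]
ee_rot: [-0.0, 0.178, 0.984, 0.0]
contact_force: [0.2, 0.2, -3.6]
width: 0.0485
gripper_force: 62.8
```

```bash
python3 -m pendant '[{"dx":0,"dy":0,"dz":0.0007,"rx":0,"ry":0,"rz":0,"hand":0.043},{"dx":0,"dy":0,"dz":0,"rx":0,"ry":0,"rz":0,"hand":0.043}]'
python3 -m pendant '[{"dx":0,"dy":0,"dz":0.0006,"rx":0,"ry":0,"rz":0,"hand":0.043},{"dx":0,"dy":0,"dz":0,"rx":0,"ry":0,"rz":0,"hand":0.043}]'
python3 -m pendant '[{"dx":0,"dy":0,"dz":0.0004,"rx":0,"ry":0,"rz":0,"hand":0.043},{"dx":0,"dy":0,"dz":0,"rx":0,"ry":0,"rz":0,"hand":0.043}]'
```

```text
clock: 22.4
position: [0.5793, 0.1984, 0.0222]
ee_rot: [-0.0, 0.178, 0.984, 0.0]
contact_force: [0.5, -0.1, -3.3]
width: 0.0485
gripper_force: 62.8
clock: 22.57
position: [0.5794, 0.1984, 0.0221]
ee_rot: [0.0, 0.178, 0.984, 0.0]
contact_force: [-2.2, -0.1, 0.5]
width: 0.0483
gripper_force: 63.1
clock: 22.73
position: [0.5794, 0.1984, 0.0221]
ee_rot: [0.0, 0.178, 0.984, 0.0]
contact_force: [-1.9, -0.5, 5.3]
width: 0.0484
gripper_force: 63.7
```

```bash
python3 -m pendant '[{"dx":0,"dy":0,"dz":0,"rx":0,"ry":0,"rz":0,"hand":0.05},{"dx":0,"dy":0,"dz":0,"rx":0,"ry":0,"rz":0,"hand":0.058},{"dx":0,"dy":0,"dz":0,"rx":0,"ry":0,"rz":0,"hand":0.07},{"dx":0,"dy":0,"dz":0,"rx":0,"ry":0,"rz":0,"hand":0.085},{"dx":0,"dy":0,"dz":-0.01,"rx":0,"ry":0,"rz":0,"hand":0.085},{"dx":0,"dy":0,"dz":-0.03,"rx":0,"ry":0,"rz":0,"hand":0.085},{"dx":0,"dy":0,"dz":-0.04,"rx":0,"ry":0,"rz":0,"hand":0.085},{"dx":0,"dy":0,"dz":-0.04,"rx":0,"ry":0,"rz":0,"hand":0.085},{"dx":0,"dy":0,"dz":-0.02,"rx":0,"ry":0,"rz":0,"hand":0.085},{"dx":0,"dy":0,"dz":0,"rx":0,"ry":0,"rz":-5.1,"hand":0.085},{"dx":0,"dy":0,"dz":0,"rx":0,"ry":0,"rz":-5.1,"hand":0.085}]'
python3 -m pendant '[{"dx":0.028,"dy":0.024,"dz":0,"rx":0,"ry":0,"rz":0,"hand":0.085},{"dx":0.028,"dy":0.024,"dz":0,"rx":0,"ry":0,"rz":0,"hand":0.085},{"dx":0.028,"dy":0.024,"dz":0,"rx":0,"ry":0,"rz":0,"hand":0.085},{"dx":0.028,"dy":0.024,"dz":0,"rx":0,"ry":0,"rz":0,"hand":0.085},{"dx":0.028,"dy":0.024,"dz":0,"rx":0,"ry":0,"rz":0,"hand":0.085},{"dx":0.02,"dy":0.017,"dz":0,"rx":0,"ry":0,"rz":0,"hand":0.085},{"dx":0.012,"dy":0.01,"dz":0,"rx":0,"ry":0,"rz":0,"hand":0.085},{"dx":0,"dy":0,"dz":0,"rx":0,"ry":0,"rz":0,"hand":0.085},{"dx":0,"dy":0,"dz":0,"rx":0,"ry":0,"rz":0,"hand":0.085},{"dx":0,"dy":0,"dz":0,"rx":0,"ry":0,"rz":0,"hand":0.085}]'
python3 - <<'E'
from h import *
goal(.4355,.3747,.008,-10.4)
d=cam("wrist");f=d["frame"]
t=cam("top")["frame"]
b=cv2.resize(t[170:270,225:310],None,fx=4,fy=4,interpolation=cv2.INTER_CUBIC)
cv2.imwrite("pics/p4.png",np.hstack([f[:400,120:500],b])[...,::-1])
E
```

```text
clock: 23.65
position: [0.5808, 0.1988, 0.1648]
ee_rot: [0.003, 0.088, 0.996, 0.001]
contact_force: [-0.5, 0.4, -0.1]
width: 0.085
gripper_force: 0.0
clock: 24.48
position: [0.4372, 0.3735, 0.1618]
ee_rot: [0.001, 0.09, 0.996, -0.0]
contact_force: [0.2, 0.1, -0.1]
width: 0.0849
gripper_force: 0.0
turn [0.   0.07 0.07] shift mm [  1.9   0.9 153.8] pos [0.4372 0.3735 0.1618] q6 -0.8 t 24.5 F [ 0.2  0.1 -0.1] w 0.0849
```

View pics/p4.png

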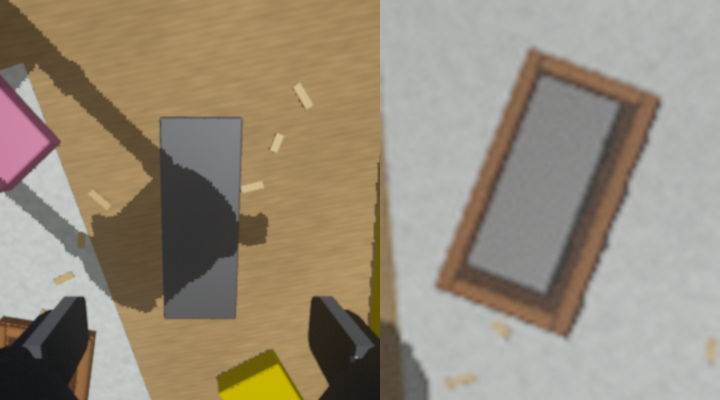

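The medium stone is in its tray. The large stone lies free, with corners at about (280,117), (362,117), (356,319) and (285,319).

```bash
python3 - <<'E'
from h import *
d=cam("wrist")
r=rect(px2w(d,[(280,117),(362,117),(356,319),(285,319)],.026));print(r)
goal(r[0][0],r[0][1],.0085,r[3])
E
```

```text
(array([0.4349, 0.376 ]), 158, 59, -10.4)
turn [-0.    0.02 -0.02] shift mm [  3.    2.5 152.9] pos [0.4374 0.373  0.1614] q6 -0.8 t 24.6 F [-0.6 -0.3  0.1] w 0.0849
```

```bash
python3 -m pendant '[{"dx":0.0025,"dy":0.0018,"dz":0.015,"rx":0,"ry":0,"rz":0,"hand":0.085},{"dx":0,"dy":0,"dz":0.03,"rx":0,"ry":0,"rz":0,"hand":0.085},{"dx":0,"dy":0,"dz":0.035,"rx":0,"ry":0,"rz":0,"hand":0.085},{"dx":0,"dy":0,"dz":0.03,"rx":0,"ry":0,"rz":0,"hand":0.085},{"dx":0,"dy":0,"dz":0.018,"rx":0,"ry":0,"rz":0,"hand":0.08},{"dx":0,"dy":0,"dz":0.012,"rx":0,"ry":0,"rz":0,"hand":0.075},{"dx":0,"dy":0,"dz":0.007,"rx":0,"ry":0,"rz":0,"hand":0.07},{"dx":0,"dy":0,"dz":0.004,"rx":0,"ry":0,"rz":0,"hand":0.068},{"dx":0,"dy":0,"dz":0.002,"rx":0,"ry":0,"rz":0,"hand":0.066},{"dx":0,"dy":0,"dz":0,"rx":0,"ry":0,"rz":0,"hand":0.065},{"dx":0,"dy":0,"dz":0,"rx":0,"ry":0,"rz":0,"hand":0.064}]' 80
python3 -m pendant '[{"dx":0,"dy":0,"dz":0,"rx":0,"ry":0,"rz":0,"hand":0.06},{"dx":0,"dy":0,"dz":0,"rx":0,"ry":0,"rz":0,"hand":0.053},{"dx":0,"dy":0,"dz":0,"rx":0,"ry":0,"rz":0,"hand":0.053},{"dx":0,"dy":0,"dz":0,"rx":0,"ry":0,"rz":0,"hand":0.053},{"dx":0,"dy":0,"dz":0,"rx":0,"ry":0,"rz":0,"hand":0.053}]'
python3 -m pendant '[{"dx":0,"dy":0,"dz":-0.005,"rx":0,"ry":0,"rz":0,"hand":0.053},{"dx":0,"dy":0,"dz":-0.015,"rx":0,"ry":0,"rz":0,"hand":0.053},{"dx":0,"dy":0,"dz":-0.025,"rx":0,"ry":0,"rz":0,"hand":0.053},{"dx":0,"dy":0,"dz":-0.03,"rx":0,"ry":0,"rz":0,"hand":0.053},{"dx":0,"dy":0,"dz":-0.025,"rx":0,"ry":0,"rz":0,"hand":0.053},{"dx":0,"dy":0,"dz":-0.01,"rx":0,"ry":0,"rz":0,"hand":0.053},{"dx":0,"dy":0,"dz":0,"rx":0,"ry":0,"rz":0,"hand":0.053},{"dx":0,"dy":0,"dz":0,"rx":0,"ry":0,"rz":0,"hand":0.053}]'
python3 - <<'E'
from h import *
goal(.566,-.198,.12,-22.5)
d=cam("top");print(w2px(d,[.566,-.198,.018]))
E
```

```text
clock: 25.55
position: [0.4351, 0.3764, 0.0092]
ee_rot: [0.001, 0.09, 0.996, 0.001]
contact_force: [0.1, 0.2, -1.1]
width: 0.0639
gripper_force: 0.0
clock: 25.97
position: [0.4348, 0.3759, 0.0099]
ee_rot: [0.001, 0.09, 0.996, 0.0]
contact_force: [-1.5, -3.1, 6.2]
width: 0.0578
gripper_force: 86.7
clock: 26.63
position: [0.4336, 0.3758, 0.1176]
ee_rot: [-0.0, 0.09, 0.996, -0.0]
contact_force: [-0.7, -1.3, -6.6]
width: 0.0577
gripper_force: 88.0
turn [-0.04 -0.05 12.17] shift mm [-341.9 -479.5   -2.4] pos [0.4336 0.3758 0.1176] q6 -0.8 t 26.6 F [-0.7 -1.3 -6.6] w 0.0577
[[434.17648384 223.65113334]]
```

```bash
python3 -m pendant '[{"dx":0,"dy":0,"dz":0,"rx":0,"ry":0,"rz":4,"hand":0.053},{"dx":0,"dy":0,"dz":0,"rx":0,"ry":0,"rz":4.1,"hand":0.053},{"dx":0,"dy":0,"dz":0,"rx":0,"ry":0,"rz":4,"hand":0.053},{"dx":-0.01,"dy":-0.014,"dz":0,"rx":0,"ry":0,"rz":0,"hand":0.053},{"dx":-0.02,"dy":-0.028,"dz":0,"rx":0,"ry":0,"rz":0,"hand":0.053},{"dx":-0.02,"dy":-0.028,"dz":0,"rx":0,"ry":0,"rz":0,"hand":0.053},{"dx":-0.02,"dy":-0.028,"dz":0,"rx":0,"ry":0,"rz":0,"hand":0.053},{"dx":-0.02,"dy":-0.028,"dz":0,"rx":0,"ry":0,"rz":0,"hand":0.053},{"dx":-0.02,"dy":-0.028,"dz":0,"rx":0,"ry":0,"rz":0,"hand":0.053},{"dx":-0.02,"dy":-0.028,"dz":0,"rx":0,"ry":0,"rz":0,"hand":0.053},{"dx":-0.02,"dy":-0.028,"dz":0,"rx":0,"ry":0,"rz":0,"hand":0.053},{"dx":-0.02,"dy":-0.028,"dz":0,"rx":0,"ry":0,"rz":0,"hand":0.053}]'
python3 -m pendant '[{"dx":-0.02,"dy":-0.028,"dz":0,"rx":0,"ry":0,"rz":0,"hand":0.053},{"dx":-0.02,"dy":-0.028,"dz":0,"rx":0,"ry":0,"rz":0,"hand":0.053},{"dx":-0.02,"dy":-0.028,"dz":0,"rx":0,"ry":0,"rz":0,"hand":0.053},{"dx":-0.02,"dy":-0.028,"dz":0,"rx":0,"ry":0,"rz":0,"hand":0.053},{"dx":-0.02,"dy":-0.028,"dz":0,"rx":0,"ry":0,"rz":0,"hand":0.053},{"dx":-0.02,"dy":-0.028,"dz":0,"rx":0,"ry":0,"rz":0,"hand":0.053},{"dx":-0.02,"dy":-0.028,"dz":0,"rx":0,"ry":0,"rz":0,"hand":0.053},{"dx":-0.02,"dy":-0.028,"dz":0,"rx":0,"ry":0,"rz":0,"hand":0.053},{"dx":-0.01,"dy":-0.015,"dz":0,"rx":0,"ry":0,"rz":0,"hand":0.053},{"dx":0,"dy":0,"dz":0,"rx":0,"ry":0,"rz":0,"hand":0.053},{"dx":0,"dy":0,"dz":0,"rx":0,"ry":0,"rz":0,"hand":0.053},{"dx":0,"dy":0,"dz":0,"rx":0,"ry":0,"rz":0,"hand":0.053}]'
python3 - <<'E'
from h import *
goal(.566,-.198,.04,-22.5)
E
```

```text
clock: 27.68
position: [0.499, 0.0896, 0.116]
ee_rot: [-0.002, 0.194, 0.981, -0.0]
contact_force: [0.8, 0.1, -6.7]
width: 0.0577
gripper_force: 88.0
clock: 28.68
position: [0.565, -0.1933, 0.1162]
ee_rot: [-0.002, 0.195, 0.981, 0.001]
contact_force: [-0.3, 0.4, -6.2]
width: 0.0574
gripper_force: 88.1
turn [ 0.07 -0.29  0.04] shift mm [-2.7 -4.  76.2] pos [ 0.565  -0.1933  0.1162] q6 -1.63 t 28.7 F [-0.3  0.4 -6.2] w 0.0574
```

```bash
python3 -m pendant '[{"dx":-0.0027,"dy":-0.004,"dz":0.015,"rx":0,"ry":-0.25,"rz":0,"hand":0.053},{"dx":0,"dy":0,"dz":0.028,"rx":0,"ry":0,"rz":0,"hand":0.053},{"dx":0,"dy":0,"dz":0.02,"rx":0,"ry":0,"rz":0,"hand":0.053},{"dx":0,"dy":0,"dz":0.01,"rx":0,"ry":0,"rz":0,"hand":0.053},{"dx":0,"dy":0,"dz":0.004,"rx":0,"ry":0,"rz":0,"hand":0.053},{"dx":0,"dy":0,"dz":0,"rx":0,"ry":0,"rz":0,"hand":0.053},{"dx":0,"dy":0,"dz":0,"rx":0,"ry":0,"rz":0,"hand":0.053}]'
python3 - <<'E'
from h import *
goal(.566,-.198,.022,-22.5)
d=cam("wrist");cv2.imwrite("pics/w7.png",cv2.resize(d["frame"][50:350,140:500],None,fx=2,fy=2)[...,::-1])
E
```

```text
clock: 29.27
position: [0.5686, -0.1991, 0.042]
ee_rot: [0.003, 0.194, 0.981, -0.001]
contact_force: [0.1, -0.3, -6.4]
width: 0.0578
gripper_force: 88.0
turn [0.   0.33 0.11] shift mm [ 2.8  0.  20. ] pos [ 0.5686 -0.1991  0.042 ] q6 -1.63 t 29.3 F [ 0.1 -0.3 -6.4] w 0.0578
```

View pics/w7.png

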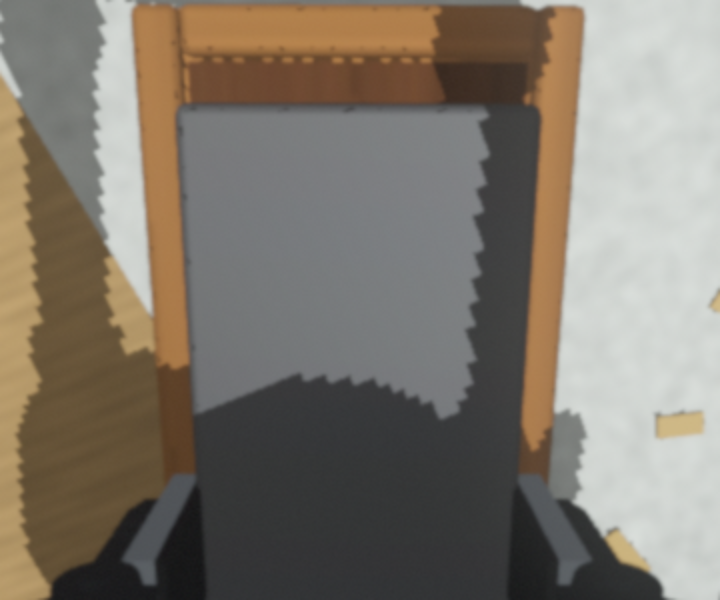

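The stone is centred sideways over the large tray (stone 178–541, tray 133–584). Now the lengthwise check.

```bash
python3 - <<'E'
from h import *
d=cam("wrist");st=manip.get_state();s=st["position"]
p=lambda u,v,z:px2w(d,(140+u/2,50+v/2),z)[0]
zt=s[2]-.0099+.026
A=(p(178,108,zt)+p(541,108,zt))/2; B=(p(183,57,.018)+p(535,60,.018))/2; C=(p(133,8,.018)+p(584,8,.018))/2
ax=np.array([-np.cos(np.radians(22.5)),np.sin(np.radians(22.5))]); n=np.array([ax[1],-ax[0]])
for q in(A,B,C): print((q-s[:2])@ax,(q-s[:2])@n)
goal(.567,-.1985,.024,-22.5)
E
```

```text
0.07924099381742904 0.0003825783865366011
0.09187599625050223 0.0004828988065785028
0.10142595788597748 0.00034153142219500845
turn [-0.    0.43  0.09] shift mm [ 2.4  0.3 18.7] pos [ 0.5691 -0.1996  0.0427] q6 -1.63 t 29.4 F [ 0.5  0.1 -5.9] w 0.0576
```

```bash
python3 -m pendant '[{"dx":0.004,"dy":0,"dz":0.004,"rx":0,"ry":0.33,"rz":0,"hand":0.053},{"dx":0,"dy":0,"dz":0.004,"rx":0,"ry":0,"rz":0,"hand":0.053},{"dx":0,"dy":0,"dz":0.003,"rx":0,"ry":0,"rz":0,"hand":0.053},{"dx":0,"dy":0,"dz":0.002,"rx":0,"ry":0,"rz":0,"hand":0.053},{"dx":0,"dy":0,"dz":0,"rx":0,"ry":0,"rz":0,"hand":0.053},{"dx":0,"dy":0,"dz":0,"rx":0,"ry":0,"rz":0,"hand":0.053},{"dx":0,"dy":0,"dz":0,"rx":0,"ry":0,"rz":0,"hand":0.053}]'
python3 - <<'E'
from h import *
goal(.566,-.198,.022,-22.5)
E
```

```text
clock: 29.95
position: [0.5643, -0.1979, 0.0283]
ee_rot: [-0.001, 0.195, 0.981, 0.0]
contact_force: [-0.2, -0.5, -5.9]
width: 0.0576
gripper_force: 88.1
turn [ 0.01 -0.07  0.06] shift mm [-1.6  0.6  6.3] pos [ 0.5643 -0.1979  0.0283] q6 -1.63 t 29.9 F [-0.2 -0.5 -5.9] w 0.0576
```

```bash
python3 -m pendant '[{"dx":-0.0006,"dy":0,"dz":0.002,"rx":0,"ry":0,"rz":0,"hand":0.053},{"dx":0,"dy":0,"dz":0.0015,"rx":0,"ry":0,"rz":0,"hand":0.053},{"dx":0,"dy":0,"dz":0.001,"rx":0,"ry":0,"rz":0,"hand":0.053},{"dx":0,"dy":0,"dz":0,"rx":0,"ry":0,"rz":0,"hand":0.053},{"dx":0,"dy":0,"dz":0,"rx":0,"ry":0,"rz":0,"hand":0.053}]'
python3 -m pendant '[{"dx":0,"dy":0,"dz":0.0007,"rx":0,"ry":0,"rz":0,"hand":0.053},{"dx":0,"dy":0,"dz":0,"rx":0,"ry":0,"rz":0,"hand":0.053}]'
python3 -m pendant '[{"dx":0,"dy":0,"dz":0.0007,"rx":0,"ry":0,"rz":0,"hand":0.053},{"dx":0,"dy":0,"dz":0,"rx":0,"ry":0,"rz":0,"hand":0.053}]'
python3 -m pendant '[{"dx":0,"dy":0,"dz":0.0005,"rx":0,"ry":0,"rz":0,"hand":0.053},{"dx":0,"dy":0,"dz":0,"rx":0,"ry":0,"rz":0,"hand":0.053}]'
```

```text
clock: 30.37
position: [0.5646, -0.198, 0.0236]
ee_rot: [-0.001, 0.195, 0.981, 0.0]
contact_force: [0.3, 0.4, -7.3]
width: 0.0576
gripper_force: 88.1
clock: 30.53
position: [0.5647, -0.198, 0.023]
ee_rot: [-0.001, 0.195, 0.981, 0.0]
contact_force: [0.2, 0.6, -7.0]
width: 0.0574
gripper_force: 88.1
clock: 30.7
position: [0.5647, -0.198, 0.0223]
ee_rot: [-0.001, 0.195, 0.981, 0.0]
contact_force: [-0.4, -0.1, -6.9]
width: 0.0572
gripper_force: 88.1
clock: 30.87
position: [0.5647, -0.1981, 0.022]
ee_rot: [-0.001, 0.194, 0.981, 0.0]
contact_force: [0.2, 0.2, -6.6]
width: 0.0575
gripper_force: 88.3
```

```bash
python3 -m pendant '[{"dx":0,"dy":0,"dz":0.0005,"rx":0,"ry":0,"rz":0,"hand":0.053},{"dx":0,"dy":0,"dz":0,"rx":0,"ry":0,"rz":0,"hand":0.053}]'
python3 -m pendant '[{"dx":0,"dy":0,"dz":0.0006,"rx":0,"ry":0,"rz":0,"hand":0.053},{"dx":0,"dy":0,"dz":0,"rx":0,"ry":0,"rz":0,"hand":0.053}]'
```

```text
clock: 31.03
position: [0.5648, -0.1981, 0.022]
ee_rot: [-0.001, 0.195, 0.981, 0.0]
contact_force: [-0.9, 0.8, -0.8]
width: 0.0575
gripper_force: 88.8
clock: 31.2
position: [0.5647, -0.1981, 0.022]
ee_rot: [-0.0, 0.194, 0.981, 0.0]
contact_force: [-3.0, 0.9, 4.7]
width: 0.0575
gripper_force: 89.5
```

Landed. Release, rise and move back toward the base to clear the view.

```bash
python3 -m pendant '[{"dx":0,"dy":0,"dz":0,"rx":0,"ry":0,"rz":0,"hand":0.06},{"dx":0,"dy":0,"dz":0,"rx":0,"ry":0,"rz":0,"hand":0.066},{"dx":0,"dy":0,"dz":0,"rx":0,"ry":0,"rz":0,"hand":0.075},{"dx":0,"dy":0,"dz":0,"rx":0,"ry":0,"rz":0,"hand":0.085},{"dx":0,"dy":0,"dz":-0.01,"rx":0,"ry":0,"rz":0,"hand":0.085},{"dx":0,"dy":0,"dz":-0.03,"rx":0,"ry":0,"rz":0,"hand":0.085},{"dx":0,"dy":0,"dz":-0.04,"rx":0,"ry":0,"rz":0,"hand":0.085},{"dx":0,"dy":0,"dz":-0.04,"rx":0,"ry":0,"rz":0,"hand":0.085},{"dx":0,"dy":0,"dz":-0.04,"rx":0,"ry":0,"rz":0,"hand":0.085},{"dx":0,"dy":0,"dz":-0.02,"rx":0,"ry":0,"rz":0,"hand":0.085}]'
python3 -m pendant '[{"dx":0.035,"dy":0,"dz":0,"rx":0,"ry":0,"rz":0,"hand":0.085},{"dx":0.035,"dy":0,"dz":0,"rx":0,"ry":0,"rz":0,"hand":0.085},{"dx":0.035,"dy":0,"dz":0,"rx":0,"ry":0,"rz":0,"hand":0.085},{"dx":0.035,"dy":0,"dz":0,"rx":0,"ry":0,"rz":0,"hand":0.085},{"dx":0.035,"dy":0,"dz":0,"rx":0,"ry":0,"rz":0,"hand":0.085},{"dx":0.035,"dy":0,"dz":0,"rx":0,"ry":0,"rz":0,"hand":0.085},{"dx":0.02,"dy":0,"dz":0,"rx":0,"ry":0,"rz":0,"hand":0.085},{"dx":0,"dy":0,"dz":0,"rx":0,"ry":0,"rz":0,"hand":0.085},{"dx":0,"dy":0,"dz":0,"rx":0,"ry":0,"rz":0,"hand":0.085},{"dx":0,"dy":0,"dz":0,"rx":0,"ry":0,"rz":0,"hand":0.085}]'
python3 - <<'E'
from h import *
f=cam("top")["frame"]
cv2.imwrite("pics/t9.png",cv2.resize(f[110:325,225:565],None,fx=2.35,fy=2.35,interpolation=cv2.INTER_CUBIC)[...,::-1])
E
```

```text
clock: 32.03
position: [0.5671, -0.1992, 0.2072]
ee_rot: [0.004, 0.194, 0.981, -0.001]
contact_force: [1.3, 0.2, 0.2]
width: 0.0853
gripper_force: 0.0
clock: 32.87
position: [0.3535, -0.111, 0.202]
ee_rot: [0.001, 0.195, 0.981, -0.0]
contact_force: [0.0, 0.5, 1.3]
width: 0.0848
gripper_force: 0.0
```

View pics/t9.png

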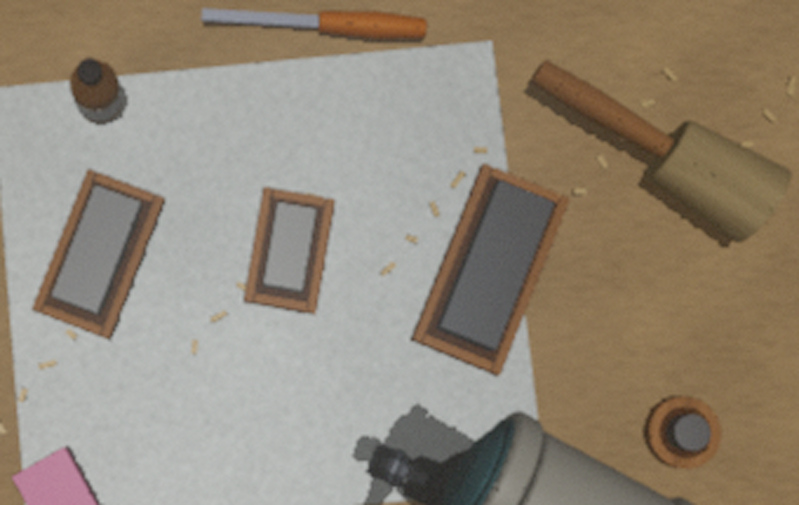

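All four stones are in their trays, and the mallet and the bottle have not moved. Each stone met resistance at the height of its tray's floor.

```bash
python3 -c "
from rig import manip
print(manip.sign_off())"
```

```text
the job is handed in; nothing more can be done
None
```

The job is handed in: all four stones were set down flat on the floors of their own trays in about 33 s of robot time, and the mallet and oil bottle were left where they stood.

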